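Open the print shop's three-dial cash chest

TASK

Open the cash chest: set the left dial to 4 and the middle dial to 7, then turn the right dial, whose figures have worn away, clockwise by feel until it comes to a stop against the dropped bolt, without forcing it. Then raise the lid to 60 degrees or more so that it stands open by itself; never heave on it while it is locked, and leave everything else on the table where it is.

Things in the scene. Friction and masses are not known exactly. Their poses are not given: they have to be found in the camera images.
- chest: drab steel cash chest, fixed, 220 (x) by 320 (y) by 85 mm, lid on top 6 mm thick (top face 91 mm above the table). Origin: centre of its underside; x points away from the robot's side to the hinge side, y to the left. The dials stand in a row across the lid, 15 mm behind its middle, at y = +90 (left), 0 (middle), -90 mm (right)
- dial_l (a joint): left dial, rad, grows clockwise seen from above: the figure at the index is the value / 0.628 (figures 0 to 9, 36 degrees apart; 4 is 2.513; never over 6.28). The index is the white line on the lid on the hinge side (chest +x) of the dial. A figure must stand within 0.15 rad of the index for the bolt to drop. Turns easily (under 0.15 N m) and stays where left; starts 1.1 to 2.0
- dial_m (a joint): middle dial, same make, reading and tolerance as the left: 7 is 4.398; starts 4.9 to 5.8. Under each dial, inside the lid, a wheel with a gate rides on a sprung bolt, which drops when all three gates face it
- dial_r (a joint): right dial, same make, no figures; grows clockwise. With the other two set, the hidden bolt drops 0.2 to 1.7 rad clockwise of the start (a faint kick at most; the place cannot be read); about 0.1 rad on, at most 1.85 rad from the start, the dial meets a hard stop, where resistance climbs by about 0.4 N m in 0.05 rad. Stop below 0.5 N m. After the drop the dial may stand anywhere in its play
- dial_l_grip (a point): left black dial on the lid: skirt 54 mm across and 6 mm thick under an upright grip bar 36 long, 13 wide, 22 mm high. Point on its vertical axis at mid height of the bar (11 mm under its top, 17 mm over the dial's underside); its x lies along the bar, towards figure 0, which has the white line
- dial_m_grip (a point): middle dial, alike: point on the axis at mid height of its grip bar; its x lies along the bar
- dial_r_grip (a point): right dial, alike but with no figures: point on the axis at mid height of its grip bar; its x lies along the bar
- lid (a joint): lid angle, rad: 0 shut, 1.047 is 60 degrees, up to 1.75. Its stiff hinge holds it wherever it is left; some 7 to 12 N upward at the handle raise it once the bolt has dropped. Locked, the handle lifts about 4 mm and stops dead
- lid_handle (a point): steel bow handle near the lid's front edge: round bar 10 mm thick, 110 mm long along the chest's y on two posts, its axis 32 mm above the lid's top face (open beneath and above); this point is the middle of the bar, 195 mm in front of and 38 mm above the hinge line when shut. Nothing stands within 60 mm of it on the lid
- lid_hinge (a point): middle of the lid's hinge line, along the chest's y at the far upper edge (underside of the lid); turns with the lid
- tape_a: roll of brown tape, 110 mm across, 48 mm high, lying in front of the chest; leave alone. Origin under its centre
- tape_b: roll of brown tape, 110 mm across, 48 mm high, lying to the right of the chest; leave alone. Origin under its centre
- white_pot: small grey pot with a white lid, 72 mm across, 75 mm high, left of the chest; leave alone. Origin under its centre
- rubber_grip: black rubber handle, 150 by 28 by 40 mm, lying left in front; leave alone. Origin under its centre
- ink_spatula: broad ink spatula with a wooden handle, 210 mm long, lying to the right; leave alone. Origin under its middle
- ink_tin: flat metal tin, 64 mm across, 34 mm high, in front of the chest on the right; leave alone. Origin under its centre

How it is judged:
On the way:
1. the left dial stands on 4 and the middle dial on 7, the lid shut (value of joint dial_l between 2.343 and 2.683 rad and value of joint dial_m between 4.228 and 4.568 rad and value of joint lid below 0.05 rad), for 0.2 s.
At the end, for the whole second after the job is handed in: the lid stands open by itself at 1.0 rad or more and at rest, the left dial still on 4 and the middle dial on 7 (within 0.2 rad) (value of joint lid above 1 rad and velocity of joint lid between -0.03 and 0.03 rad/s and value of joint dial_l between 2.31 and 2.72 rad and value of joint dial_m between 4.19 and 4.61 rad); the robot touches nothing.
It fails at once if the right dial is forced against the bolt (contact force between dial_r and lid above 30 N).
It fails at once if the lock is forced: the locked lid heaved against the chest, or a dial against the bolt (contact force between lid and chest above 30 N).
It fails at once if a bystander is shifted by over 20 mm (distance of any of tape_a, tape_b, white_pot, ink_tin, rubber_grip, ink_spatula from where it was at the start of the episode above 0.02 m).
It also fails if it takes over 72 s, if anything falls off the work surface, if the arm or the gripper's body presses on something with over 40 N, if the wrist force passes 120 N, or if a joint passes its speed limit or range.

ROBOT

A 6-joint arm with a two-finger parallel gripper is mounted at the origin on the work surface. World frame = base frame: x ahead of the robot, y to its left, z up, the work surface at z = 0. Lengths are in m, angles in rad, forces in N, time in s.
With the tool pointing down it reaches from about 0.35 to 0.85 m from the base axis. Payload 8.1 kg.
Tool frame: the origin (TCP) lies between the finger pads; the fingertips stand 8 mm ahead of it and the grasp point (between the pads) lies 11 mm behind it (robot.tip_reach is the y of the fingertips in the tool frame, in m); y points along the fingers, z is the direction in which the jaws open and shut, and the axes are right-handed (so a half turn about y gives the same grasp; the last joint's range is limited). The gripper opens to 93 mm and grips with 3 to 60 N. Pads are 15 mm wide; open, the fingers measure 128 mm over their backs; the gripper's body (75 mm by 188 mm) begins 65 mm behind the grasp point.
Start: joints at [1.017, 0.13, 1.488, -0, 1.523, -0.085], TCP at [0.271, 0.535, 0.19] pointing down, gripper open.
Joint ranges: [-2.96, 2.96], [-0.89, 2.26], [0.02, 2.5], [-1.34, 4.48], [0, 2.73], [-2.66, 2.66]. Speed limits (rad/s): [2.39, 2.39, 2.79, 3.14, 3.14, 3.14].

INTERFACE

Orientations are given as a rotation vector (axis times angle).
In Python, from plant import robot gives the robot as it stands.
- The arm moves only by the tool carry_out, never from a script. Its argument "increments" is a list of rows, each an object with "linear": the shift along the tool's x, y, z in m, a list of three; "yaw": the turn about the tool's y in rad. A call has 1 to 5 rows; each row is the pose to reach, as a shift and turn from the pose measured when the call began, along the tool's axes at that moment; what a row does not reach only later rows make up. A row lasts 1/8 s, in which the tool goes at most 62.5 mm and 10.7 degrees, less where a joint would pass 70% of its speed; a pose out of reach is approached as far as the arm can. A call with a gripper value outside its range is refused whole. "gripper" is the opening, from 0 (shut) to 1 (fully open), set as the call begins (left out, the last holds). The fingers move at their own pace and stop on an object; "newtons" is the grip in N (left out, the last holds). Time passes only in rows, so rows that repeat a pose let the fingers close. It gives the time, the measured TCP pose, the force and the opening at its end, in the units of the state.
- robot.read_state(): the state, without advancing time (a new reading comes with each control period).
- robot.read_camera(name): name is "scene" or "top" or "wrist"; returns the picture (420x560x3 uint8, blue, green, red); there is no depth.
- robot.camera_params(name): a dict with "fov_y" (degrees; the focal length in pixels is half the picture's height over the tangent of half this angle, whatever the lens; pixels are square), "cx", "cy" (the principal point, pixels), "R" (3x3) and "t" (3): a world point X has camera coordinates R X + t. Camera axes: x right, y down, z forward; pixel columns grow to the right and rows downward; lengths in m; the calibration is good to about 2 mm. A picture is of the moment at which its call begins: read the wrist's pose just before it. camera_params takes no time and is no camera call; for the wrist camera it gives the pose at the moment of the call.
- robot.close_job(): hands the job in, once; it reports no verdict.
The state is a dict: "t": time; "q": joint angles; "dq": joint speeds; "joint_torque": joint torques, N m; "tool_pos": TCP position; "orientation": TCP orientation; "force": force on the tool from outside, world axes, zero at the start; "wrist_torque": the same for the moment, N m; "opening": finger opening in m.
Only numpy, scipy, OpenCV 4.12 (cv2) and the standard library are available. Lean on these libraries where they do the work, as an engineer would, in place of code of your own. Each camera call takes 0.05 s, during which the arm holds its last target.

## Working session

There is one attempt and no reset: what is moved stays moved. The work goes in short steps, Python scripts to look and compute and a tool call to move; the robot and the scene stay as the last step left them, time stands still between calls to the robot, and variables do not carry over. Pictures are saved under pics/ and viewed, and the job is handed in when it is done.

Besides the shell and the picture viewer there is one more tool, called after "Call:" as a command line: name --argument value ..., lists and objects as JSON in quotes. carry_out: Moves the arm, as the interface text tells. Its arguments: {"type":"object","properties":{"increments":{"type":"array","items":{"type":"object","properties":{"linear":{"type":"array","items":{"type":"number"}},"yaw":{"type":"number"}}}},"gripper":{"type":"number"},"newtons":{"type":"number"}},"required":["increments"]}

```bash
ls; mkdir -p pics; python3 - <<'E'
from plant import robot
import cv2, numpy as np
s=robot.read_state()
print({k:np.round(v,3) for k,v in s.items()})
for n in ["scene","top","wrist"]:
    p=robot.camera_params(n); print(n,p)
    cv2.imwrite(f"pics/{n}0.png",robot.read_camera(n))
print(robot.tip_reach)
E
```

```text
pics
{'t': np.float64(0.0), 'q': array([ 1.017,  0.131,  1.489, -0.   ,  1.523, -0.085]), 'dq': array([-0.002, -0.   , -0.   ,  0.001, -0.002,  0.001]), 'joint_torque': array([ 0.0000e+00, -5.5986e+01, -4.9174e+01,  7.7000e-02,  3.6000e-02,
       -0.0000e+00]), 'tool_pos': array([0.271, 0.535, 0.188]), 'orientation': array([-1.541,  0.368, -0.367]), 'force': array([ 0.039,  0.781, -0.031]), 'wrist_torque': array([-0.032, -0.063, -0.014]), 'opening': np.float64(0.093)}
scene {'fov_y': 48.41129728592195, 'cx': 283.03981464654134, 'cy': 205.50206497528944, 'R': array([[ 2.82984944e-01,  9.59124172e-01,  5.87108116e-04],
       [ 7.93541770e-01, -2.33786755e-01, -5.61814216e-01],
       [-5.38712336e-01,  1.59450859e-01, -8.27263224e-01]]), 't': array([-0.11983318, -0.36946516,  1.4369839 ])}
top {'fov_y': 57.5422696283458, 'cx': 281.6489592494261, 'cy': 210.303857322233, 'R': array([[-0.01669486, -0.99983973, -0.00646423],
       [-0.98035403,  0.01763963, -0.19645564],
       [ 0.19653819,  0.00305743, -0.9804914 ]]), 't': array([-0.04446217,  0.5497964 ,  0.94994023])}
wrist {'fov_y': 59.53026775771942, 'cx': 277.9492856207764, 'cy': 210.29098750365262, 'R': array([[ 0.4521131 ,  0.89195754, -0.00234503],
       [ 0.85763933, -0.43399269,  0.27587156],
       [ 0.24504799, -0.12673633, -0.96119165]]), 't': array([-0.59992404, -0.03362521,  0.3914514 ])}
0.008
```

View pics/scene0.png

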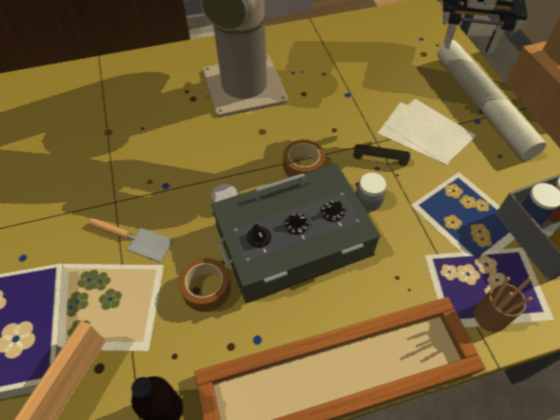

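View pics/top0.png

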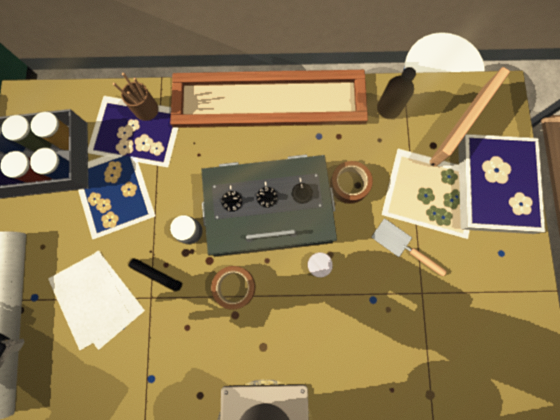

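View pics/wrist0.png

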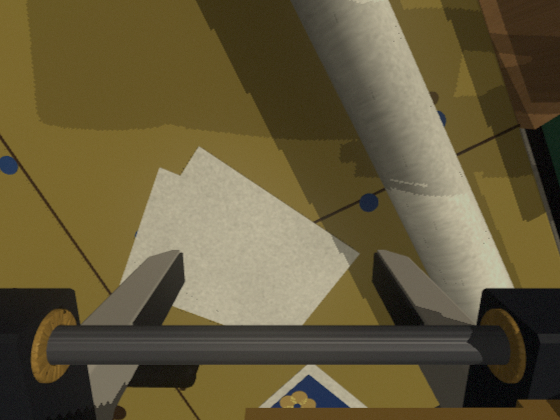

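The top view shows the chest at about (269,205), the dials at about (232,200), (266,196) and (302,192), and the handle at about (270,235). I'll zoom in to measure.

```bash
cat > h.py <<'E'
import numpy as np, cv2
from scipy.spatial.transform import Rotation as Ro
from plant import robot
def K(p,h=420):
    f=h/2/np.tan(np.radians(p['fov_y'])/2); return f
def ray(p,u,v,z):
    f=K(p); d=np.array([(u-p['cx'])/f,(v-p['cy'])/f,1.]); R=np.array(p['R']);t=np.array(p['t'])
    c=-R.T@t; w=R.T@d; return c+w*(z-c[2])/w[2]
def proj(p,X):
    f=K(p); c=np.array(p['R'])@X+p['t']; return np.array([p['cx']+f*c[0]/c[2],p['cy']+f*c[1]/c[2]])
E
python3 - <<'E'
from h import *
im=cv2.imread('pics/top0.png')
c=im[145:260,190:350]; cv2.imwrite('pics/topc.png',cv2.resize(c,None,fx=5,fy=5,interpolation=cv2.INTER_CUBIC))
im=cv2.imread('pics/scene0.png')
c=im[165:300,205:385]; cv2.imwrite('pics/scenec.png',cv2.resize(c,None,fx=4.4,fy=4.4,interpolation=cv2.INTER_CUBIC))
E
```

```text
(no output)
```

View pics/topc.png

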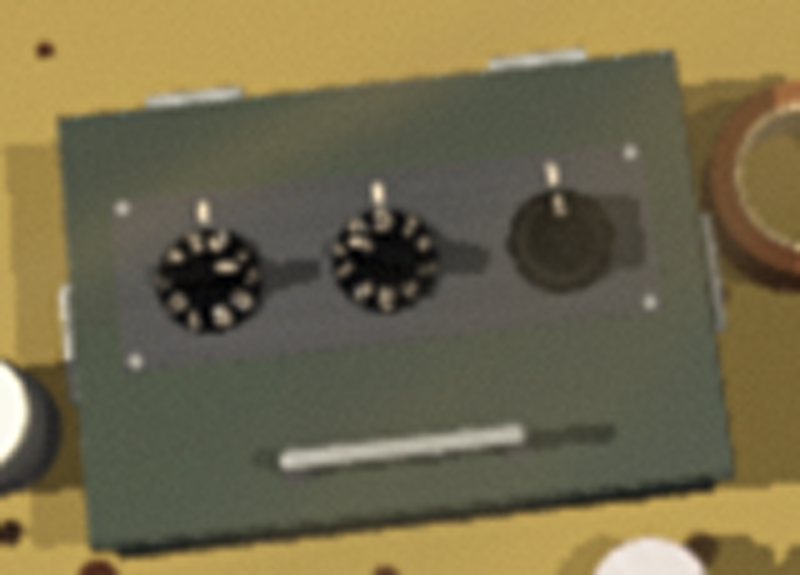

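View pics/scenec.png

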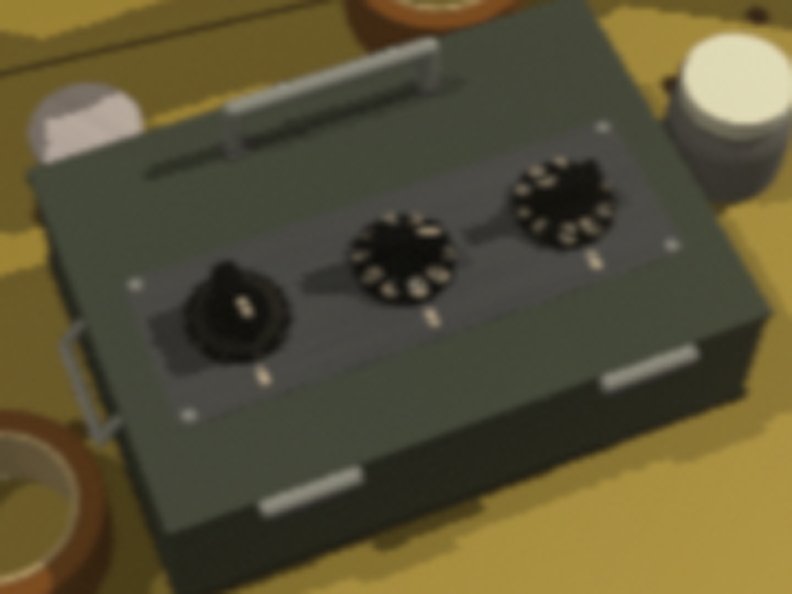

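```bash
python3 - <<'E'
from h import *
p=robot.camera_params('top'); q=lambda x,y:(190+(x+.5)/5-.5,145+(y+.5)/5-.5)
C=[ray(p,*q(*c),0.091)[:2] for c in [(60,118),(675,52),(733,480),(92,548)]]
print(np.round(C,4)); print([np.linalg.norm(C[i]-C[i-1]) for i in range(4)])
ctr=np.mean(C,0); far=C[1]-C[0]; near=C[2]-C[3]
ly=-(far/np.linalg.norm(far)+near/np.linalg.norm(near)); yaw=np.arctan2(-ly[0],ly[1]); print('ctr',ctr,'yaw',yaw)
for nm,c in dict(l=(208,280),m=(386,260),r=(561,242)).items():
    print(nm,ray(p,*q(*c),0.097)[:2])
for nm,c in dict(l=(203,212),m=(378,194),r=(552,174)).items(): print('idx',nm,ray(p,*q(*c),0.091)[:2])
print('handle',ray(p,*q(288,460),.128)[:2],ray(p,*q(517,435),.128)[:2])
ps=robot.camera_params('scene'); g=lambda x,y:(205+(x+.5)/4.4-.5,165+(y+.5)/4.4-.5)
for nm,c in dict(l=(565,208),m=(403,260),r=(237,317)).items(): print('sc',nm,ray(ps,*g(*c),0.097)[:2])
S=[ray(ps,*g(*c),0.091)[:2] for c in [(768,310),(168,530),(32,178),(585,0)]]
print(np.round(S,4),np.mean(S,0))
# fit corners -> ctr model
c_,s_=np.cos(yaw),np.sin(yaw);Rz=np.array([[c_,-s_],[s_,c_]])
for n,y in (('l',.09),('m',0),('r',-.09)): print('model',n,ctr+Rz@[.015,y])
print('handle model',ctr+Rz@[-.085,0])
s=robot.read_state(); print(Ro.from_rotvec(s['orientation']).as_matrix().round(3), s['tool_pos'])
# zero lines, height .119
for nm,c in dict(l=(228,267),m=(358,241),r=(559,206)).items(): print('zero',nm,ray(p,*q(*c),0.119)[:2])
E
```

```text
[[ 0.6565  0.1513]
 [ 0.6863 -0.1683]
 [ 0.4623 -0.1884]
 [ 0.4341  0.13  ]]
[np.float64(0.22340368656041829), np.float64(0.32095222147904), np.float64(0.2248934831017819), np.float64(0.3196790930559875)]
ctr [ 0.55982024 -0.01887157] yaw 0.09075481564091144
l [0.5677068  0.07295475]
m [ 0.57645129 -0.01712885]
r [ 0.58420646 -0.10593335]
idx l [0.60485927 0.07667662]
idx m [ 0.61274375 -0.01308493]
idx r [ 0.62172311 -0.10259474]
handle [0.4713675  0.02946029] [ 0.48152385 -0.08061251]
sc l [0.57419525 0.07362191]
sc m [ 0.58072534 -0.01586185]
sc r [ 0.58926374 -0.10503528]
[[ 0.6572  0.1524]
 [ 0.6885 -0.1649]
 [ 0.474  -0.1859]
 [ 0.4431  0.1334]] [ 0.56568846 -0.0162653 ]
model l [0.56660178 0.0721175 ]
model m [ 0.5747585  -0.01751211]
model r [ 0.58291523 -0.10714173]
handle model [ 0.47517004 -0.02657514]
[[ 0.892 -0.001  0.452]
 [-0.452 -0.001  0.892]
 [-0.    -1.    -0.001]] [0.27078978 0.53487474 0.18871522]
zero l [0.56906944 0.06008562]
zero m [ 0.58112324 -0.00427401]
zero r [ 0.59719921 -0.10429652]
```

```bash
cat >> h.py <<'E'
def goto(x,y,z,xang_deg=None):
    s=robot.read_state(); R=Ro.from_rotvec(s['orientation']).as_matrix()
    d=R.T@(np.array([x,y,z])-s['tool_pos']); a=np.degrees(np.arctan2(R[1,0],R[0,0]))
    yw=None if xang_deg is None else -np.radians((xang_deg-a+180)%360-180)
    print('t',round(float(s['t']),2),'pos',s['tool_pos'].round(4),'xang',a.round(2),'q6',s['q'][5].round(3),'lin',d.round(4),'yaw',yw,'F',s['force'].round(2),'T',s['wrist_torque'].round(3),'op',s['opening'].round(4)); return d,yw
E
python3 - <<'E'
from h import *
p=robot.camera_params('wrist');s=robot.read_state();R=Ro.from_rotvec(s['orientation']).as_matrix()
Rc=np.array(p['R']);c=-Rc.T@p['t']; print('cam in tool',R.T@(c-s['tool_pos']),'fwd',R.T@Rc[2], 'right',R.T@Rc[0])
goto(.50,-.015,.28,-85)
E
```

```text
cam in tool [-0.07540114 -0.19553564  0.00109648] fwd [ 2.76014137e-01  9.61153277e-01 -7.58254315e-04] right [3.80890092e-04 6.79520167e-04 9.99999697e-01]Traceback (most recent call last):
  File "<stdin>", line 4, in <module>
  File "h.py", line 15, in goto
    print('t',round(float(s['t']),2),'pos',s['tool_pos'].round(4),'xang',a.round(2),'q6',s['q'][5].round(3),'lin',d.round(4),'yaw',yw,'F',s['force'].round(2),'T',s['wrist_torque'].round(3),'op',s['opening'].round(4)); return d,yw
                                                                                                                                                                                                  ^^^^^^^^^^^^^^^^^^
AttributeError: 'float' object has no attribute 'round'
```

```bash
sed -i "s/s\['opening'\].round(4)/round(float(s['opening']),4)/" h.py; python3 - <<'E'
from h import *
goto(.572,0,.20,-90)
E
```

```text
t 0.15 pos [0.2708 0.5349 0.1887] xang -26.86 q6 -0.085 lin [ 0.5104 -0.0109 -0.3411] yaw 1.1020426977670934 F [-0.28  0.57 -0.5 ] T [-0.001  0.026 -0.082] op 0.0927
```

Call:
carry_out --increments '[{"linear": [0.05, -0.001, -0.033], "yaw": 0.11}, {"linear": [0.1, -0.002, -0.066], "yaw": 0.22}, {"linear": [0.15, -0.004, -0.1], "yaw": 0.33}, {"linear": [0.2, -0.006, -0.133], "yaw": 0.44}, {"linear": [0.25, -0.008, -0.167], "yaw": 0.55}]' --gripper 0.45

```text
t: 0.78
tool_pos: [0.4189, 0.2712, 0.1968]
orientation: [-1.421, 0.797, -0.796]
force: [0.9, -0.4, 0.1]
opening: 0.0477
```

```bash
python3 - <<'E'
from h import *
goto(.572,0,.20,-90)
E
```

```text
t 0.78 pos [0.4189 0.2712 0.1968] xang -58.56 q6 -0.076 lin [ 0.3112 -0.003  -0.0108] yaw 0.5486545889513648 F [ 0.94 -0.39  0.1 ] T [-0.026  0.022 -0.006] op 0.0477
```

Call:
carry_out --increments '[{"linear": [0.062, -0.001, -0.002], "yaw": 0.12}, {"linear": [0.124, -0.002, -0.004], "yaw": 0.24}, {"linear": [0.186, -0.003, -0.006], "yaw": 0.36}, {"linear": [0.248, -0.003, -0.009], "yaw": 0.48}, {"linear": [0.31, -0.003, -0.011], "yaw": 0.55}]'

```text
t: 1.4
tool_pos: [0.5718, -0.001, 0.1999]
orientation: [-1.208, 1.213, -1.213]
force: [1.2, 1.1, 0.6]
opening: 0.042
```

Call:
carry_out --increments '[{"linear": [0, 0, 0], "yaw": 0}, {"linear": [0, 0, 0], "yaw": 0}]'

```text
t: 1.65
tool_pos: [0.5714, -0.001, 0.1994]
orientation: [-1.209, 1.214, -1.212]
force: [-0.4, 0.9, 0.4]
opening: 0.0419
```

```bash
python3 - <<'E'
from h import *
import json
p=robot.camera_params('wrist'); im=robot.read_camera('wrist'); cv2.imwrite('pics/w1.png',im)
json.dump({k:np.array(v).tolist() for k,v in p.items()},open('w1.json','w'))
goto(.572,0,.20,-90)
E
```

```text
t 1.7 pos [ 5.712e-01 -2.000e-04  1.996e-01] xang -90.22 q6 -0.086 lin [-0.0002 -0.0004  0.0008] yaw -0.0037799243487034273 F [ 0.82 -0.51 -0.76] T [-0.052  0.027  0.036] op 0.0417
```

View pics/w1.png

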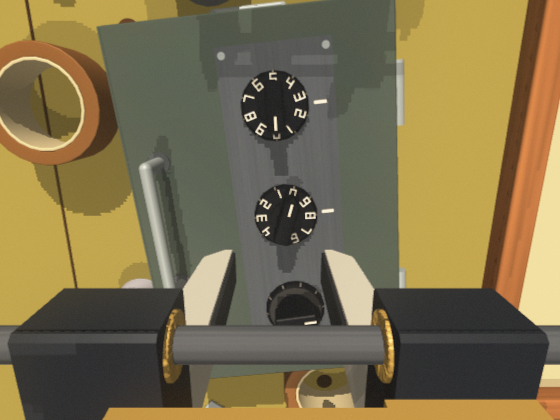

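The wrist view shows the left dial at (275,105) reading about 2.6, with its bar vertical in the picture. The middle dial at (286,214) reads about 8.1. The right dial at (295,305) lies between the fingers. Next I'll measure the dial centres from the black discs.

```bash
python3 - <<'E'
from h import *
import json
p=json.load(open('w1.json')); im=cv2.imread('pics/w1.png'); g=cv2.cvtColor(im,cv2.COLOR_BGR2GRAY)
m=(g<45).astype(np.uint8)
for nm,(u,v) in dict(l=(275,105),m=(286,214)).items():
    mm=np.zeros_like(m); cv2.circle(mm,(u,v),37,1,-1); mm&=m
    mm=cv2.morphologyEx(mm,cv2.MORPH_CLOSE,np.ones((9,9),np.uint8))
    mm=cv2.morphologyEx(mm,cv2.MORPH_OPEN,np.ones((9,9),np.uint8))
    cs,_=cv2.findContours(mm,cv2.RETR_EXTERNAL,cv2.CHAIN_APPROX_NONE); c=max(cs,key=cv2.contourArea)
    e=cv2.fitEllipse(cv2.convexHull(c)); print(nm,e)
    print(ray(p,*e[0],.097)[:2], 'diam',np.linalg.norm(ray(p,e[0][0]+e[1][0]/2,e[0][1],.097)-ray(p,e[0][0]-e[1][0]/2,e[0][1],.097)))
def white(u,v,r,t=150):
    s=g[v-r:v+r+1,u-r:u+r+1]; ys,xs=np.nonzero(s>t); return xs.mean()+u-r,ys.mean()+v-r
for n,(u,v) in dict(l=(320,101),m=(327,211)).items(): w=white(u,v,8); print('idx',n,w,ray(p,*w,.091)[:2])
# far rim corners of lid / hinge edge
for c in [(102,30),(394,0),(400,300)]: print('pt',ray(p,*c,.091)[:2])
cv2.imwrite('pics/w1c.png',cv2.resize(im[60:340,220:350],None,fx=2.1,fy=2.1,interpolation=cv2.INTER_CUBIC))
E
```

```text
l ((274.3997497558594, 105.3094253540039), (66.84649658203125, 70.020751953125), 178.78890991210938)
[0.57035088 0.0755662 ] diam 0.052136067534584704
m ((285.47760009765625, 214.40988159179688), (60.0142936706543, 61.30280685424805), 90.7894287109375)
[ 0.57901229 -0.01330537] diam 0.050816552149595934
idx l (np.float64(319.92727272727274), np.float64(101.12727272727273)) [0.606423   0.07855048]
idx m (np.float64(327.2826086956522), np.float64(210.3913043478261)) [ 0.61511511 -0.01167547]
pt [0.44058839 0.13092098]
pt [0.65928316 0.14990598]
pt [ 0.685157   -0.09835577]
```

View pics/w1c.png

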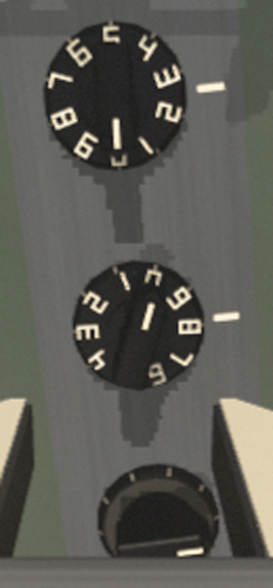

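Left dial at (0.570, 0.0745), middle at (0.578, -0.0145), chest yaw 0.094 rad. Moving over the left dial and down.

```bash
python3 - <<'E'
from h import *
goto(.570,.0745,.109,-88.5)
E
```

```text
t 1.7 pos [ 5.712e-01 -2.000e-04  1.996e-01] xang -90.22 q6 -0.086 lin [-0.0747  0.0906 -0.0014] yaw -0.02995986312861837 F [ 0.82 -0.51 -0.76] T [-0.052  0.027  0.036] op 0.0417
```

Call:
carry_out --increments '[{"linear": [-0.04, 0, -0.001], "yaw": -0.03}, {"linear": [-0.075, 0, -0.0014], "yaw": -0.03}, {"linear": [-0.075, 0.03, -0.0014], "yaw": -0.03}, {"linear": [-0.075, 0.06, -0.0014], "yaw": -0.03}, {"linear": [-0.075, 0.09, -0.0014], "yaw": -0.03}]'

```text
t: 2.33
tool_pos: [0.5693, 0.0769, 0.1091]
orientation: [-1.224, 1.188, -1.187]
force: [0.5, -0.8, 0.5]
opening: 0.0417
```

Call:
carry_out --increments '[{"linear": [0, 0, 0], "yaw": 0}, {"linear": [0, 0, 0], "yaw": 0}, {"linear": [0, 0, 0], "yaw": 0}, {"linear": [0, 0, 0], "yaw": 0}]' --gripper 0.0 --newtons 15

```text
t: 2.82
tool_pos: [0.5701, 0.077, 0.1105]
orientation: [-1.222, 1.186, -1.188]
force: [-0.1, 0.0, 0.2]
opening: 0.0065
```

```bash
python3 - <<'E'
from h import *
goto(.570,.0745,.109,-138.6)
cv2.imwrite('pics/w2.png',robot.read_camera('wrist'))
E
```

```text
t 2.83 pos [0.5701 0.077  0.1105] xang -88.29 q6 0.015 lin [ 0.0025  0.0015 -0.0002] yaw 0.8780496353653092 F [-0.1   0.01  0.22] T [-0.046  0.019 -0.022] op 0.0065
```

View pics/w2.png

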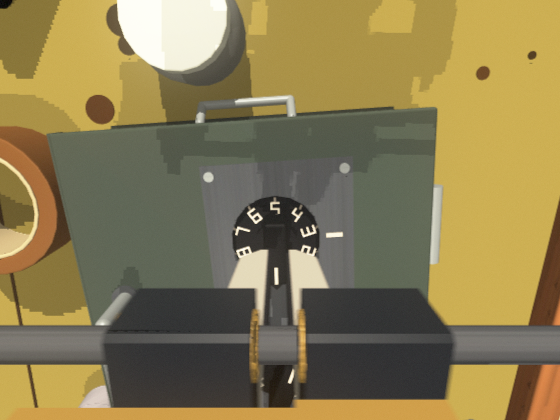

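Call:
carry_out --increments '[{"linear": [0, 0.001, 0], "yaw": 0}, {"linear": [0, 0.001, 0], "yaw": 0}]'

```text
t: 3.12
tool_pos: [0.57, 0.0768, 0.1092]
orientation: [-1.222, 1.187, -1.188]
force: [-0.4, 0.0, 0.0]
opening: 0.0004
```

```bash
python3 - <<'E'
from h import *
goto(.570,.0745,.109,-138.6)
im=robot.read_camera('wrist'); cv2.imwrite('pics/w3.png',cv2.resize(im[190:400,180:370],None,fx=2.8,fy=2.8,interpolation=cv2.INTER_CUBIC))
E
```

```text
t 3.12 pos [0.57   0.0768 0.1092] xang -88.31 q6 0.015 lin [ 0.0023  0.0002 -0.0001] yaw 0.8777639302200848 F [-0.44  0.    0.05] T [-0.035  0.071 -0.   ] op 0.0004
```

View pics/w3.png

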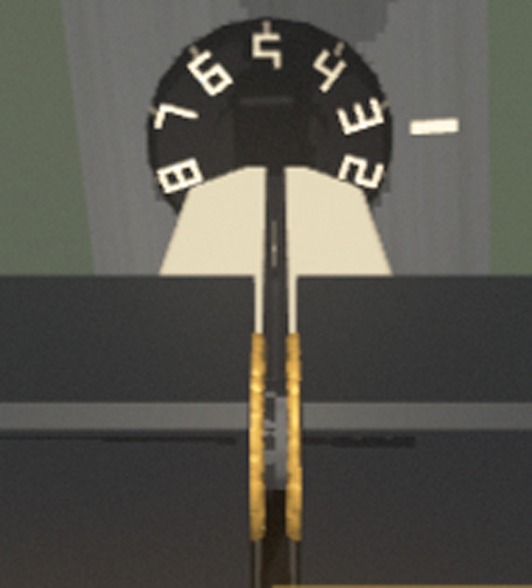

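```bash
python3 - <<'E'
from h import *
p=robot.camera_params('wrist'); s=robot.read_state();R=Ro.from_rotvec(s['orientation']).as_matrix()
P=s['tool_pos']
for n,o in dict(tcp=(0,0,0),tipfront=(-.0075,.008,0),tipback=(.0075,.008,0)).items():
    u=proj(p,P+R@np.array(o)); print(n,u,'crop',(u-[180,190])*2.8)
for z in (.091,.097,.119): 
    u=proj(p,np.array([.570,.0745,z])); print(z,(u-[180,190])*2.8)
cx=lambda a,b:(180+a/2.8,190+b/2.8)
for z in (.091,.097,.11): print('disc ctr',ray(p,*cx(270,140),z), 'skirt w',np.linalg.norm(ray(p,*cx(150,138),z)-ray(p,*cx(390,138),z)))
print('finger edge z',[ray(p,*cx(265,168),z) for z in (.10,.12)])
print(p['R'],p['t'])
E
```

```text
tcp [275.35100017 245.2832858 ] crop [266.98280048 154.79320023]
tipfront [275.4045186  228.26585466] crop [267.13265209 107.14439306]
tipback [275.46251738 252.11276494] crop [267.29504866 173.91574182]
0.091 [267.31290458 134.44709993]
0.097 [267.17158339 144.15867616]
0.119 [266.58379768 184.5512445 ]
disc ctr [0.5706303  0.07321017 0.091     ] skirt w 0.05309964140659938
disc ctr [0.5705823  0.07547132 0.097     ] skirt w 0.051608627127700396
disc ctr [0.5704783  0.08037048 0.11      ] skirt w 0.04837809619008605
finger edge z [array([0.56966856, 0.07019821, 0.1       ]), array([0.5695955 , 0.07836111, 0.12      ])]
[[ 0.99957373  0.02916074  0.00141853]
 [ 0.02763578 -0.96073174  0.27609925]
 [ 0.00941409 -0.27594235 -0.96112808]] [-0.57359362  0.04785572  0.32990178]
```

```bash
python3 - <<'E'
from h import *
im=robot.read_camera('scene'); cv2.imwrite('pics/s1.png',im)
cv2.imwrite('pics/s1c.png',cv2.resize(im[110:280,230:420],None,fx=3.5,fy=3.5,interpolation=cv2.INTER_CUBIC))
p=robot.camera_params('scene');s=robot.read_state();R=Ro.from_rotvec(s['orientation']).as_matrix();P=s['tool_pos']
for n,o in dict(tcp=(0,0,0),tip=(0,.008,0),g65=(0,-.076,0),cam=(-.0754,-.1955,0)).items():
    u=proj(p,P+R@np.array(o)); print(n,u,'crop',(u-[230,110])*3.5)
print('dial top', (proj(p,np.array([.57,.0745,.119]))-[230,110])*3.5)
E
```

```text
tcp [334.20225557 207.06331288] crop [364.7078945  339.72159507]
tip [333.88070806 209.03873991] crop [363.58247821 346.63558968]
g65 [337.47148101 186.97882756] crop [376.15018355 269.42589644]
cam [379.70849657 140.45942911] crop [523.979738  106.6080019]
dial top [362.70830612 332.03298435]
```

View pics/s1c.png

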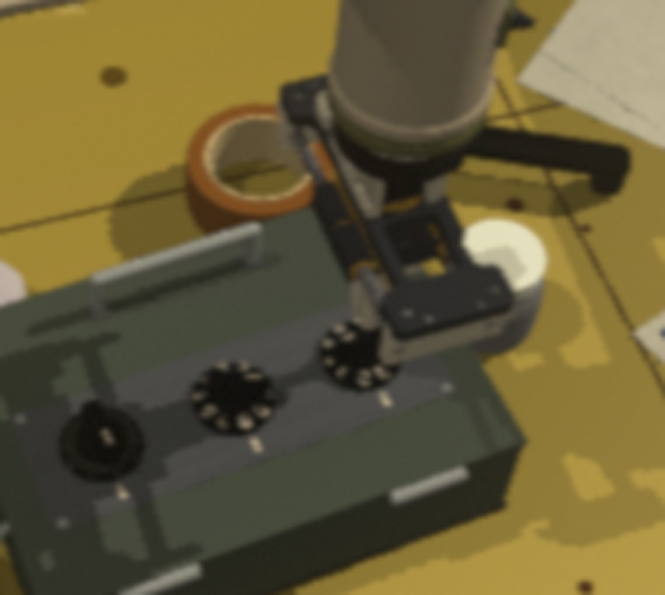

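The opening reads 0, yet the bar is plainly visible, so the fingers closed above it. That means the fingertips are higher than the stated TCP geometry implies. I'll find their height by touching down gently on the bar.

Call:
carry_out --increments '[{"linear": [0, 0.002, 0]}, {"linear": [0, 0.004, 0]}, {"linear": [0, 0.004, 0]}]'

```text
$.increments[0]: bad value
```

Call:
carry_out --increments '[{"linear": [0, 0.002, 0], "yaw": 0}, {"linear": [0, 0.004, 0], "yaw": 0}, {"linear": [0, 0.004, 0], "yaw": 0}]'

```text
t: 3.6
tool_pos: [0.5697, 0.0768, 0.1047]
orientation: [-1.223, 1.187, -1.188]
force: [-0.7, -0.4, -0.1]
opening: 0.0002
```

Call:
carry_out --increments '[{"linear": [0, 0.002, 0], "yaw": 0}, {"linear": [0, 0.004, 0], "yaw": 0}, {"linear": [0, 0.006, 0], "yaw": 0}]'

```text
t: 3.98
tool_pos: [0.5696, 0.0768, 0.0985]
orientation: [-1.223, 1.187, -1.187]
force: [0.2, -0.1, -0.2]
opening: 0.0003
```

Call:
carry_out --increments '[{"linear": [0, 0.002, 0], "yaw": 0}, {"linear": [0, 0.004, 0], "yaw": 0}, {"linear": [0, 0.004, 0], "yaw": 0}]'

```text
t: 4.35
tool_pos: [0.5695, 0.0768, 0.0943]
orientation: [-1.224, 1.188, -1.187]
force: [-1.0, -0.6, 0.1]
opening: 0.0007
```

Call:
carry_out --increments '[{"linear": [0, 0.0015, 0], "yaw": 0}, {"linear": [0, 0.003, 0], "yaw": 0}, {"linear": [0, 0.003, 0], "yaw": 0}]'

```text
t: 4.72
tool_pos: [0.5694, 0.0768, 0.0912]
orientation: [-1.224, 1.188, -1.187]
force: [-0.2, -0.6, -0.5]
opening: 0.0005
```

```bash
python3 - <<'E'
from h import *
goto(.570,.0745,.109,-138.6)
im=robot.read_camera('wrist'); cv2.imwrite('pics/w4.png',cv2.resize(im[190:400,180:370],None,fx=2.8,fy=2.8,interpolation=cv2.INTER_CUBIC))
im=robot.read_camera('scene')
cv2.imwrite('pics/s2c.png',cv2.resize(im[110:280,230:420],None,fx=3.5,fy=3.5,interpolation=cv2.INTER_CUBIC))
E
```

```text
t 4.72 pos [0.5694 0.0768 0.0912] xang -88.31 q6 0.015 lin [ 0.0023 -0.0178  0.0005] yaw 0.8777941644229097 F [-0.16 -0.62 -0.54] T [-0.043  0.074  0.009] op 0.0005
```

View pics/w4.png

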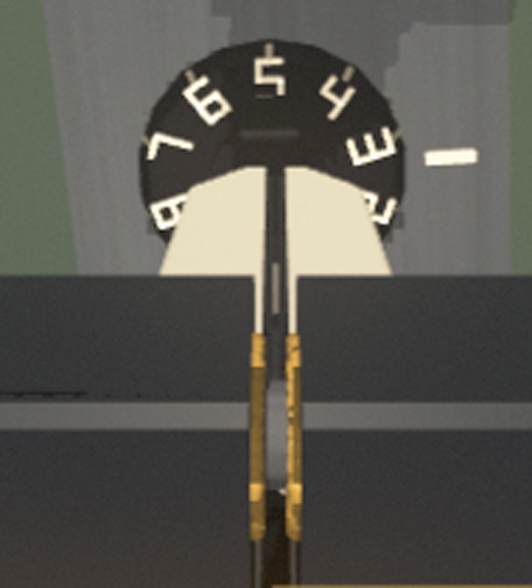

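View pics/s2c.png

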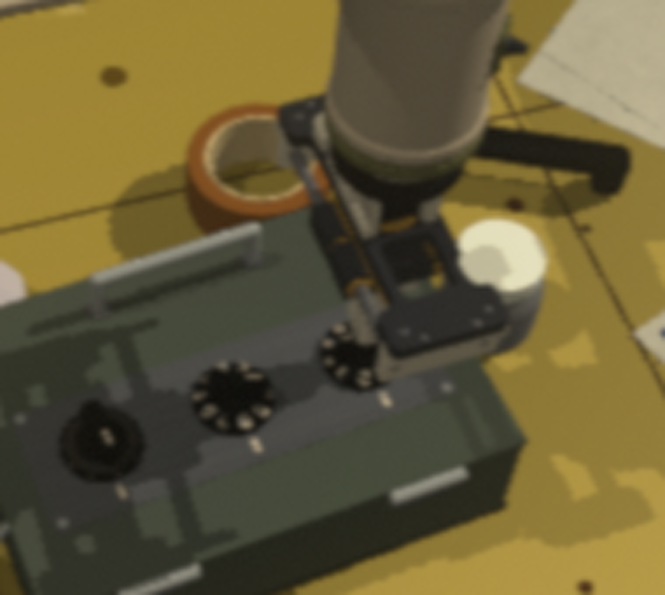

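Call:
carry_out --increments '[{"linear": [0, 0.0015, 0], "yaw": 0}, {"linear": [0, 0.003, 0], "yaw": 0}, {"linear": [0, 0.004, 0], "yaw": 0}]'

```text
t: 5.2
tool_pos: [0.57, 0.0769, 0.0907]
orientation: [-1.223, 1.187, -1.188]
force: [-14.6, -0.8, 27.4]
opening: 0.0001
```

Call:
carry_out --increments '[{"linear": [0, 0.001, 0], "yaw": 0}, {"linear": [0, 0.002, 0], "yaw": 0}, {"linear": [0, 0.002, 0], "yaw": 0}]'

```text
t: 5.58
tool_pos: [0.5708, 0.077, 0.0908]
orientation: [-1.221, 1.185, -1.189]
force: [-5.7, -0.4, 15.4]
opening: 0.0007
```

Call:
carry_out --increments '[{"linear": [0, 0.001, 0], "yaw": 0}, {"linear": [0, 0.002, 0], "yaw": 0}, {"linear": [0, 0.002, 0], "yaw": 0}]'

```text
t: 5.95
tool_pos: [0.571, 0.077, 0.0908]
orientation: [-1.221, 1.185, -1.189]
force: [-8.1, 0.2, 15.7]
opening: 0.0005
```

The fingertips touched the bar top at TCP z = 0.0908. The real tips are therefore about 28 mm behind the reported TCP, not 8 mm ahead of it. I'll use that measured offset from here on. Now to lift, open and come down around the bar.

Call:
carry_out --increments '[{"linear": [0.001, -0.02, 0], "yaw": 0}, {"linear": [0.0015, -0.03, 0.001], "yaw": 0}, {"linear": [0.0015, -0.03, 0.001], "yaw": 0}, {"linear": [0.0015, -0.03, 0.001], "yaw": 0}, {"linear": [0.0015, -0.03, 0.001], "yaw": 0}]' --gripper 0.4

```text
t: 6.58
tool_pos: [0.5714, 0.0755, 0.1198]
orientation: [-1.222, 1.186, -1.188]
force: [-0.2, 0.3, 0.3]
opening: 0.0369
```

```bash
python3 - <<'E'
from h import *
goto(.570,.075,.0735,-88.5)
cv2.imwrite('pics/w5.png',robot.read_camera('wrist'))
E
```

```text
t 6.58 pos [0.5714 0.0755 0.1198] xang -88.29 q6 0.013 lin [ 0.0005  0.0463 -0.0015] yaw 0.0036756376796929827 F [-0.16  0.28  0.33] T [-0.082  0.066  0.051] op 0.0369
```

View pics/w5.png

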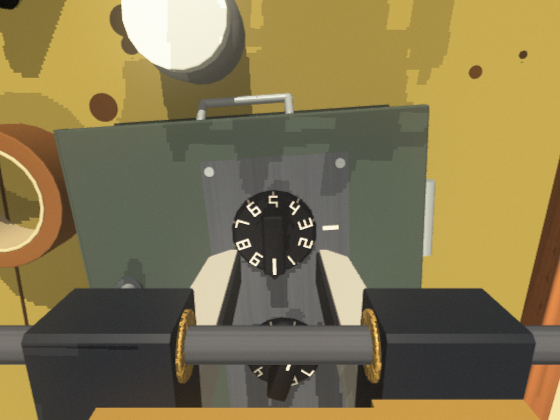

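Call:
carry_out --increments '[{"linear": [0.0005, 0.015, -0.001], "yaw": 0}, {"linear": [0.0005, 0.028, -0.001], "yaw": 0}, {"linear": [0.0005, 0.036, -0.001], "yaw": 0}, {"linear": [0.0005, 0.036, -0.001], "yaw": 0}]'

```text
t: 7.12
tool_pos: [0.5696, 0.075, 0.0825]
orientation: [-1.223, 1.187, -1.187]
force: [-0.0, 0.9, -0.3]
opening: 0.037
```

Call:
carry_out --increments '[{"linear": [0, 0.003, 0], "yaw": 0}, {"linear": [0, 0.006, 0], "yaw": 0}, {"linear": [0, 0.008, 0], "yaw": 0}, {"linear": [0, 0.008, 0], "yaw": 0}]'

```text
t: 7.62
tool_pos: [0.5695, 0.075, 0.0744]
orientation: [-1.224, 1.187, -1.187]
force: [0.1, 0.3, -0.2]
opening: 0.0371
```

Call:
carry_out --increments '[{"linear": [0, 0, 0], "yaw": 0}, {"linear": [0, 0, 0], "yaw": 0}, {"linear": [0, 0, 0], "yaw": 0}, {"linear": [0, 0, 0], "yaw": 0}]' --gripper 0.0 --newtons 15

```text
t: 8.12
tool_pos: [0.5689, 0.075, 0.0745]
orientation: [-1.225, 1.188, -1.187]
force: [-5.2, -0.5, 5.4]
opening: 0.0129
```

```bash
python3 - <<'E'
from h import *
goto(.570,.075,.0744,-138.6)
cv2.imwrite('pics/w6.png',robot.read_camera('wrist'))
E
```

```text
t 8.12 pos [0.5689 0.075  0.0745] xang -88.28 q6 0.012 lin [0.     0.0001 0.0011] yaw 0.8782015000025378 F [-5.22 -0.53  5.39] T [-0.047  1.009  0.031] op 0.0129
```

View pics/w6.png

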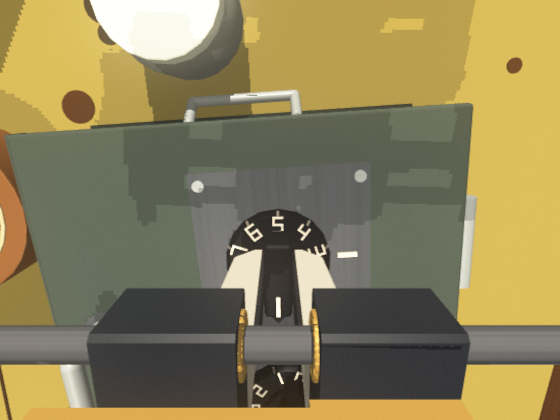

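Call:
carry_out --increments '[{"linear": [0, 0, -0.001], "yaw": 0.12}, {"linear": [0, 0, -0.001], "yaw": 0.24}, {"linear": [0, 0, -0.001], "yaw": 0.36}, {"linear": [0, 0, -0.001], "yaw": 0.48}]'

```text
t: 8.68
tool_pos: [0.5689, 0.0749, 0.0746]
orientation: [-0.959, 1.535, -1.536]
force: [4.1, 1.0, -3.8]
opening: 0.0132
```

```bash
python3 - <<'E'
from h import *
goto(.5685,.075,.0744,-138.6)
E
```

```text
t 8.68 pos [0.5689 0.0749 0.0746] xang -116.01 q6 0.496 lin [ 0.0001  0.0002 -0.0004] yaw 0.3942697591688941 F [ 4.08  0.99 -3.84] T [-0.036 -0.63   0.088] op 0.0132
```

Call:
carry_out --increments '[{"linear": [0, 0, 0], "yaw": 0.12}, {"linear": [0, 0, 0], "yaw": 0.24}, {"linear": [0, 0, 0], "yaw": 0.34}, {"linear": [0, 0, 0], "yaw": 0.395}, {"linear": [0, 0, 0], "yaw": 0.395}]'

```text
t: 9.3
tool_pos: [0.5692, 0.0749, 0.0746]
orientation: [-0.679, 1.8, -1.802]
force: [0.7, -0.4, 0.2]
opening: 0.0126
```

```bash
python3 - <<'E'
from h import *
goto(.569,.075,.0744,-138.6)
E
```

```text
t 9.3 pos [0.5692 0.0749 0.0746] xang -138.62 q6 0.891 lin [ 0.      0.0002 -0.0002] yaw -0.00037942017416686165 F [ 0.67 -0.42  0.16] T [-0.156  0.065 -0.008] op 0.0126
```

Call:
carry_out --increments '[{"linear": [0, 0, 0], "yaw": 0}, {"linear": [0, 0, 0], "yaw": 0}, {"linear": [0, 0, 0], "yaw": 0}, {"linear": [0, -0.02, 0], "yaw": 0}, {"linear": [0, -0.05, 0], "yaw": 0}]' --gripper 0.4

```text
t: 9.93
tool_pos: [0.5685, 0.0748, 0.1254]
orientation: [-0.681, 1.801, -1.802]
force: [0.4, -0.4, 1.2]
opening: 0.037
```

```bash
python3 - <<'E'
from h import *
goto(.5776,-.0146,.12,-107)
E
```

```text
t 9.93 pos [0.5685 0.0748 0.1254] xang -138.62 q6 0.89 lin [0.0523 0.0054 0.0731] yaw -0.551806614294272 F [ 0.43 -0.43  1.15] T [-0.068  0.1    0.087] op 0.037
```

Call:
carry_out --increments '[{"linear": [0.018, 0, 0.024], "yaw": -0.15}, {"linear": [0.036, 0, 0.05], "yaw": -0.3}, {"linear": [0.0525, 0, 0.073], "yaw": -0.45}, {"linear": [0.0525, 0, 0.073], "yaw": -0.55}, {"linear": [0.0525, 0, 0.073], "yaw": -0.55}]'

```text
t: 10.55
tool_pos: [0.578, -0.015, 0.1269]
orientation: [-1.051, 1.425, -1.427]
force: [-0.3, 0.7, 0.7]
opening: 0.0367
```

```bash
python3 - <<'E'
from h import *
goto(.5776,-.0146,.0745,-107)
cv2.imwrite('pics/w7.png',robot.read_camera('wrist'))
E
```

```text
t 10.55 pos [ 0.578  -0.015   0.1269] xang -107.18 q6 0.185 lin [-0.0003  0.0524 -0.0005] yaw -0.003099899953991564 F [-0.26  0.66  0.69] T [-0.128  0.05   0.017] op 0.0367
```

View pics/w7.png

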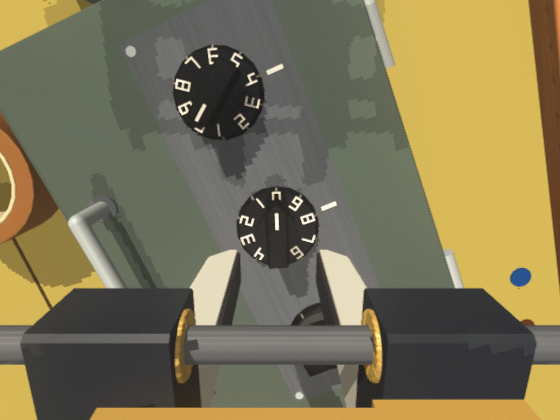

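The left dial shows 4 (at (252,79)) on its index line (275,69). The middle bar is upright in the picture and centred between the fingers at (277,225).

Call:
carry_out --increments '[{"linear": [0, 0.015, 0], "yaw": 0}, {"linear": [0, 0.03, 0], "yaw": 0}, {"linear": [0, 0.043, 0], "yaw": 0}, {"linear": [0, 0.049, 0], "yaw": 0}, {"linear": [0, 0.052, 0], "yaw": 0}]'

```text
t: 11.22
tool_pos: [0.5776, -0.0146, 0.0739]
orientation: [-1.052, 1.427, -1.428]
force: [-0.2, -0.1, 0.5]
opening: 0.0374
```

Call:
carry_out --increments '[{"linear": [0, 0, 0], "yaw": 0}, {"linear": [0, 0, 0], "yaw": 0}, {"linear": [0, 0, 0], "yaw": 0}, {"linear": [0, 0, 0], "yaw": 0}]' --gripper 0.0 --newtons 15

```text
t: 11.72
tool_pos: [0.5777, -0.0146, 0.0744]
orientation: [-1.051, 1.427, -1.428]
force: [-1.5, 0.4, 3.3]
opening: 0.0126
```

```bash
python3 - <<'E'
from h import *
goto(.5776,-.0146,.0745,5.4-252+180)
E
```

```text
t 11.72 pos [ 0.5777 -0.0146  0.0744] xang -107.24 q6 0.187 lin [ 0.0001 -0.0001 -0.0001] yaw -0.7092581599073131 F [-1.46  0.42  3.34] T [ 0.073  0.385 -0.028] op 0.0126
```

Call:
carry_out --increments '[{"linear": [0, 0, 0], "yaw": -0.15}, {"linear": [0, 0, 0], "yaw": -0.3}, {"linear": [0, 0, 0], "yaw": -0.45}, {"linear": [0, 0, 0], "yaw": -0.6}, {"linear": [0, 0, 0], "yaw": -0.705}]'

```text
t: 12.35
tool_pos: [0.5774, -0.0146, 0.0744]
orientation: [-1.375, 0.903, -0.904]
force: [-2.5, -0.2, 0.8]
opening: 0.0131
```

```bash
python3 - <<'E'
from h import *
goto(.5776,-.0146,.0745,5.4-252+180)
E
```

```text
t 12.35 pos [ 0.5774 -0.0146  0.0744] xang -66.61 q6 -0.522 lin [ 0.0001 -0.0001  0.0002] yaw -0.00019363911886043862 F [-2.48 -0.17  0.8 ] T [ 0.006  0.432 -0.018] op 0.0131
```

Call:
carry_out --increments '[{"linear": [0, 0, 0], "yaw": 0}, {"linear": [0, 0, 0], "yaw": 0}, {"linear": [0, 0, 0], "yaw": 0}, {"linear": [0, -0.02, 0], "yaw": 0}, {"linear": [0, -0.055, 0], "yaw": 0}]' --gripper 0.4

```text
t: 12.98
tool_pos: [0.5764, -0.0144, 0.1298]
orientation: [-1.376, 0.906, -0.902]
force: [0.4, 0.1, 1.0]
opening: 0.0371
```

```bash
python3 - <<'E'
from h import *
goto(.5862,-.1042,.13,3)
E
```

```text
t 12.97 pos [ 0.5764 -0.0144  0.1298] xang -66.64 q6 -0.521 lin [ 0.0863 -0.0002 -0.0266] yaw -1.215487147414636 F [0.41 0.15 1.  ] T [-0.059  0.024  0.015] op 0.0371
```

Call:
carry_out --increments '[{"linear": [0.02, 0, -0.005], "yaw": -0.17}, {"linear": [0.04, 0, -0.01], "yaw": -0.34}, {"linear": [0.06, 0, -0.018], "yaw": -0.51}, {"linear": [0.086, 0, -0.0265], "yaw": -0.68}, {"linear": [0.086, 0, -0.0265], "yaw": -0.85}]'

```text
t: 13.6
tool_pos: [0.5868, -0.106, 0.1316]
orientation: [-1.558, 0.244, -0.243]
force: [0.7, 0.2, -0.5]
opening: 0.0373
```

```bash
python3 - <<'E'
from h import *
goto(.5862,-.1042,.13,3)
E
```

```text
t 13.6 pos [ 0.5868 -0.106   0.1316] xang -17.76 q6 -1.524 lin [-0.0011  0.0016  0.0015] yaw -0.362400841005762 F [ 0.73  0.19 -0.45] T [0.007 0.02  0.021] op 0.0373
```

Call:
carry_out --increments '[{"linear": [0, 0.0015, 0.001], "yaw": -0.18}, {"linear": [-0.001, 0.0015, 0.0015], "yaw": -0.36}, {"linear": [-0.001, 0.0015, 0.0015], "yaw": -0.36}, {"linear": [-0.001, 0.0015, 0.0015], "yaw": -0.36}]'

```text
t: 14.1
tool_pos: [0.5867, -0.1043, 0.131]
orientation: [-1.572, -0.036, 0.036]
force: [-0.6, -0.1, -0.4]
opening: 0.0371
```

```bash
python3 - <<'E'
from h import *
goto(.5862,-.1042,.13,3)
cv2.imwrite('pics/w8.png',robot.read_camera('wrist'))
E
```

```text
t 14.1 pos [ 0.5867 -0.1043  0.131 ] xang 2.62 q6 -1.878 lin [-0.0005  0.001   0.0001] yaw -0.00664655620568559 F [-0.6  -0.12 -0.41] T [ 0.049 -0.003  0.033] op 0.0371
```

View pics/w8.png

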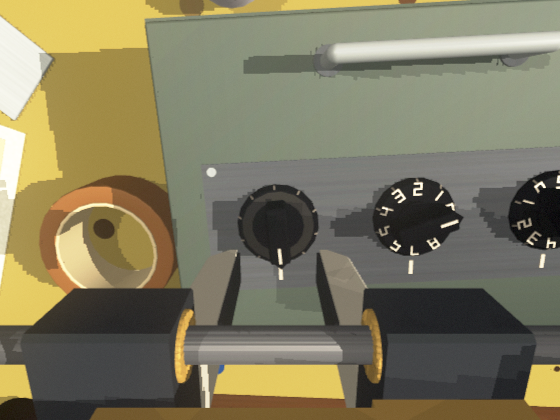

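The middle dial shows 7 on its index, at (410,250). The right bar is centred between the fingers at (279,240), tilted by about 0.04 rad.

Call:
carry_out --increments '[{"linear": [0, 0.015, 0], "yaw": -0.04}, {"linear": [0, 0.03, 0], "yaw": -0.04}, {"linear": [0, 0.045, 0], "yaw": -0.04}, {"linear": [0, 0.053, 0], "yaw": -0.04}, {"linear": [0, 0.056, 0], "yaw": -0.04}]'

```text
t: 14.78
tool_pos: [0.586, -0.1042, 0.0737]
orientation: [-1.571, -0.067, 0.069]
force: [-0.8, -0.6, 0.3]
opening: 0.0371
```

Call:
carry_out --increments '[{"linear": [0, 0, 0], "yaw": 0}, {"linear": [0, 0, 0], "yaw": 0}, {"linear": [0, 0, 0], "yaw": 0}, {"linear": [0, 0, 0], "yaw": 0}]' --gripper 0.0 --newtons 15

```text
t: 15.28
tool_pos: [0.5864, -0.1046, 0.0743]
orientation: [-1.571, -0.067, 0.068]
force: [-0.0, -1.4, 1.2]
opening: 0.0129
```

```bash
python3 - <<'E'
from h import *
goto(.5862,-.1042,.0745,5)
E
```

```text
t 15.28 pos [ 0.5864 -0.1046  0.0743] xang 4.94 q6 -1.918 lin [-0.0002 -0.0002  0.0004] yaw -0.001127353874234589 F [-0.02 -1.43  1.21] T [-0.145 -0.012 -0.014] op 0.0129
```

Call:
carry_out --increments '[{"linear": [0, 0, 0], "yaw": 0.05}, {"linear": [0, 0, 0], "yaw": 0.1}, {"linear": [0, 0, 0], "yaw": 0.15}, {"linear": [0, 0, 0], "yaw": 0.2}]'

```text
t: 15.78
tool_pos: [0.5864, -0.1046, 0.0743]
orientation: [-1.57, 0.091, -0.09]
force: [-0.4, -0.3, 0.8]
opening: 0.0131
```

```bash
cat > st.py <<'E'
from h import *
goto(.5862,-.1042,.0745,4.94)
E
python3 st.py
```

```text
t 15.78 pos [ 0.5864 -0.1046  0.0743] xang -6.61 q6 -1.717 lin [-0.0003 -0.0002  0.0004] yaw -0.2016320214578679 F [-0.39 -0.34  0.81] T [-0.093 -0.019  0.123] op 0.0131
```

Call:
carry_out --increments '[{"linear": [0, 0, 0], "yaw": 0.025}, {"linear": [0, 0, 0], "yaw": 0.05}]'

```text
t: 16.02
tool_pos: [0.5864, -0.1046, 0.0744]
orientation: [-1.568, 0.131, -0.13]
force: [0.6, -1.5, -0.0]
opening: 0.0131
```

```bash
python3 st.py
```

```text
t 16.02 pos [ 0.5864 -0.1046  0.0744] xang -9.52 q6 -1.666 lin [-0.0003 -0.0001  0.0004] yaw -0.2524151831697224 F [ 0.58 -1.51 -0.  ] T [-0.093 -0.045  0.129] op 0.0131
```

Call:
carry_out --increments '[{"linear": [0, 0, 0], "yaw": 0.03}, {"linear": [0, 0, 0], "yaw": 0.055}]'

```text
t: 16.27
tool_pos: [0.5864, -0.1047, 0.0743]
orientation: [-1.565, 0.175, -0.175]
force: [0.8, -1.0, -0.8]
opening: 0.0131
```

```bash
python3 st.py
```

```text
t 16.27 pos [ 0.5864 -0.1047  0.0743] xang -12.76 q6 -1.609 lin [-0.0003 -0.0002  0.0004] yaw -0.30900599134314954 F [ 0.81 -0.96 -0.79] T [-0.162 -0.008  0.097] op 0.0131
```

Call:
carry_out --increments '[{"linear": [0, 0, 0], "yaw": 0.03}, {"linear": [0, 0, 0], "yaw": 0.055}]'

```text
t: 16.52
tool_pos: [0.5864, -0.1046, 0.0744]
orientation: [-1.561, 0.22, -0.219]
force: [0.4, -1.6, -0.9]
opening: 0.0129
```

```bash
python3 st.py
```

```text
t 16.52 pos [ 0.5864 -0.1046  0.0744] xang -16.02 q6 -1.552 lin [-0.0003 -0.0001  0.0003] yaw -0.36574598270297914 F [ 0.37 -1.59 -0.92] T [-0.114 -0.066  0.147] op 0.0129
```

Call:
carry_out --increments '[{"linear": [0, 0, 0], "yaw": 0.03}, {"linear": [0, 0, 0], "yaw": 0.055}]'

```text
t: 16.77
tool_pos: [0.5864, -0.1047, 0.0743]
orientation: [-1.556, 0.264, -0.264]
force: [-0.3, -0.2, 0.3]
opening: 0.0129
```

```bash
python3 st.py
```

```text
t 16.77 pos [ 0.5864 -0.1047  0.0743] xang -19.27 q6 -1.496 lin [-0.0003 -0.0002  0.0004] yaw -0.4226149967065964 F [-0.34 -0.23  0.29] T [-0.099 -0.018  0.059] op 0.0129
```

Call:
carry_out --increments '[{"linear": [0, 0, 0], "yaw": 0.03}, {"linear": [0, 0, 0], "yaw": 0.055}]'

```text
t: 17.02
tool_pos: [0.5864, -0.1047, 0.0743]
orientation: [-1.55, 0.309, -0.309]
force: [-0.3, -1.8, -1.7]
opening: 0.0127
```

```bash
python3 st.py
```

```text
t 17.02 pos [ 0.5864 -0.1047  0.0743] xang -22.53 q6 -1.439 lin [-0.0004 -0.0002  0.0004] yaw -0.47943980712893774 F [-0.26 -1.8  -1.68] T [-0.152  0.057  0.118] op 0.0127
```

Call:
carry_out --increments '[{"linear": [0, 0, 0], "yaw": 0.03}, {"linear": [0, 0, 0], "yaw": 0.055}]'

```text
t: 17.27
tool_pos: [0.5864, -0.1047, 0.0743]
orientation: [-1.544, 0.353, -0.353]
force: [0.5, -2.1, -0.2]
opening: 0.0131
```

```bash
python3 st.py
```

```text
t 17.27 pos [ 0.5864 -0.1047  0.0743] xang -25.79 q6 -1.382 lin [-0.0004 -0.0002  0.0003] yaw -0.5362594716813313 F [ 0.46 -2.11 -0.19] T [-0.147 -0.006  0.087] op 0.0131
```

Call:
carry_out --increments '[{"linear": [0, 0, 0], "yaw": 0.03}, {"linear": [0, 0, 0], "yaw": 0.055}]'

```text
t: 17.52
tool_pos: [0.5864, -0.1047, 0.0744]
orientation: [-1.536, 0.397, -0.397]
force: [0.5, -1.7, -0.3]
opening: 0.0132
```

```bash
python3 st.py
```

```text
t 17.52 pos [ 0.5864 -0.1047  0.0744] xang -29.04 q6 -1.325 lin [-0.0004 -0.0001  0.0003] yaw -0.593090088679584 F [ 0.45 -1.66 -0.25] T [-0.123  0.004  0.092] op 0.0132
```

Call:
carry_out --increments '[{"linear": [0, 0, 0], "yaw": 0.03}, {"linear": [0, 0, 0], "yaw": 0.055}]'

```text
t: 17.77
tool_pos: [0.5864, -0.1047, 0.0744]
orientation: [-1.527, 0.442, -0.442]
force: [0.5, -1.3, -0.4]
opening: 0.0127
```

```bash
python3 st.py
```

```text
t 17.77 pos [ 0.5864 -0.1047  0.0744] xang -32.3 q6 -1.268 lin [-0.0005 -0.0001  0.0003] yaw -0.6499607625158791 F [ 0.52 -1.33 -0.39] T [-0.12 -0.05  0.07] op 0.0127
```

Call:
carry_out --increments '[{"linear": [0, 0, 0], "yaw": 0.03}, {"linear": [0, 0, 0], "yaw": 0.055}]'

```text
t: 18.02
tool_pos: [0.5864, -0.1047, 0.0744]
orientation: [-1.517, 0.486, -0.486]
force: [0.1, -1.2, -0.8]
opening: 0.0128
```

```bash
python3 st.py
```

```text
t 18.02 pos [ 0.5864 -0.1047  0.0744] xang -35.55 q6 -1.211 lin [-0.0005 -0.0001  0.0003] yaw -0.7067641806140094 F [ 0.08 -1.18 -0.81] T [-0.179  0.003  0.09 ] op 0.0128
```

Call:
carry_out --increments '[{"linear": [0, 0, 0], "yaw": 0.03}, {"linear": [0, 0, 0], "yaw": 0.055}]'

```text
t: 18.27
tool_pos: [0.5864, -0.1048, 0.0744]
orientation: [-1.507, 0.53, -0.531]
force: [0.7, -1.5, -0.6]
opening: 0.0129
```

```bash
python3 st.py
```

```text
t 18.27 pos [ 0.5864 -0.1048  0.0744] xang -38.81 q6 -1.155 lin [-0.0005 -0.0001  0.0003] yaw -0.7636371374756066 F [ 0.71 -1.51 -0.63] T [-0.181  0.     0.056] op 0.0129
```

Call:
carry_out --increments '[{"linear": [0, 0, 0], "yaw": 0.03}, {"linear": [0, 0, 0], "yaw": 0.055}]'

```text
t: 18.52
tool_pos: [0.5864, -0.1048, 0.0743]
orientation: [-1.495, 0.574, -0.575]
force: [-0.2, -1.4, -1.3]
opening: 0.013
```

```bash
python3 st.py
```

```text
t 18.52 pos [ 0.5864 -0.1048  0.0743] xang -42.07 q6 -1.098 lin [-0.0005 -0.0002  0.0003] yaw -0.8205353284152582 F [-0.17 -1.45 -1.34] T [-0.201  0.022 -0.011] op 0.013
```

Call:
carry_out --increments '[{"linear": [0, 0, 0], "yaw": 0.02}, {"linear": [0, 0, 0], "yaw": 0.04}]'

```text
t: 18.77
tool_pos: [0.5863, -0.1047, 0.0743]
orientation: [-1.486, 0.606, -0.607]
force: [-0.9, -0.6, 0.3]
opening: 0.0132
```

```bash
python3 st.py
```

```text
t 18.77 pos [ 0.5863 -0.1047  0.0743] xang -44.44 q6 -1.056 lin [-0.0004 -0.0002  0.0003] yaw -0.8618037085386422 F [-0.91 -0.58  0.34] T [-0.185  0.026  0.05 ] op 0.0132
```

Call:
carry_out --increments '[{"linear": [0, 0, 0], "yaw": 0.02}, {"linear": [0, 0, 0], "yaw": 0.04}]'

```text
t: 19.02
tool_pos: [0.5863, -0.1047, 0.0743]
orientation: [-1.477, 0.638, -0.639]
force: [-0.7, -0.2, 0.1]
opening: 0.0128
```

```bash
python3 st.py
```

```text
t 19.02 pos [ 0.5863 -0.1047  0.0743] xang -46.8 q6 -1.015 lin [-0.0005 -0.0002  0.0003] yaw -0.903089991031044 F [-0.72 -0.2   0.12] T [-0.232  0.026  0.022] op 0.0128
```

Call:
carry_out --increments '[{"linear": [0, 0, 0], "yaw": 0.02}, {"linear": [0, 0, 0], "yaw": 0.04}]'

```text
t: 19.27
tool_pos: [0.5863, -0.1047, 0.0743]
orientation: [-1.467, 0.67, -0.671]
force: [-0.4, -0.6, -1.6]
opening: 0.0131
```

```bash
python3 st.py
```

```text
t 19.27 pos [ 0.5863 -0.1047  0.0743] xang -49.18 q6 -0.974 lin [-0.0005 -0.0002  0.0002] yaw -0.9444998215113332 F [-0.43 -0.62 -1.56] T [-0.221  0.044  0.131] op 0.0131
```

Call:
carry_out --increments '[{"linear": [0, 0, 0], "yaw": 0.02}, {"linear": [0, 0, 0], "yaw": 0.04}]'

```text
t: 19.52
tool_pos: [0.5863, -0.1048, 0.0743]
orientation: [-1.456, 0.702, -0.703]
force: [0.2, -0.4, -0.6]
opening: 0.0133
```

```bash
python3 st.py
```

```text
t 19.52 pos [ 0.5863 -0.1048  0.0743] xang -51.55 q6 -0.932 lin [-0.0005 -0.0002  0.0002] yaw -0.985878636751535 F [ 0.15 -0.42 -0.6 ] T [-0.217  0.042  0.117] op 0.0133
```

Call:
carry_out --increments '[{"linear": [0, 0, 0], "yaw": 0.02}, {"linear": [0, 0, 0], "yaw": 0.04}]'

```text
t: 19.77
tool_pos: [0.5863, -0.1047, 0.0743]
orientation: [-1.445, 0.734, -0.734]
force: [-0.3, -1.0, 0.1]
opening: 0.0126
```

```bash
python3 st.py
```

```text
t 19.77 pos [ 0.5863 -0.1047  0.0743] xang -53.91 q6 -0.891 lin [-0.0005 -0.0002  0.0002] yaw -1.027102045601279 F [-0.32 -0.96  0.06] T [-0.178  0.083  0.126] op 0.0126
```

Torque is still at the friction level (about 0.1), so I'll keep turning.

Call:
carry_out --increments '[{"linear": [0, 0, 0], "yaw": 0.025}, {"linear": [0, 0, 0], "yaw": 0.05}]'

```text
t: 20.02
tool_pos: [0.5863, -0.1048, 0.0744]
orientation: [-1.431, 0.773, -0.774]
force: [0.3, -1.5, -0.6]
opening: 0.0135
```

```bash
python3 st.py
```

```text
t 20.02 pos [ 0.5863 -0.1048  0.0744] xang -56.86 q6 -0.839 lin [-0.0006 -0.0001  0.0002] yaw -1.0785843549312417 F [ 0.26 -1.48 -0.6 ] T [-0.351 -0.07   0.337] op 0.0135
```

Call:
carry_out --increments '[{"linear": [0, 0, 0], "yaw": 0.01}]'

```text
t: 20.15
tool_pos: [0.5864, -0.1048, 0.0744]
orientation: [-1.428, 0.782, -0.783]
force: [-0.1, -0.3, 0.3]
opening: 0.0136
```

```bash
python3 st.py; python3 st.py
```

```text
t 20.15 pos [ 0.5864 -0.1048  0.0744] xang -57.49 q6 -0.829 lin [-0.0006 -0.0001  0.0002] yaw -1.0895357368846392 F [-0.08 -0.34  0.31] T [-0.196  0.038  0.364] op 0.0136
t 20.15 pos [ 0.5864 -0.1048  0.0744] xang -57.49 q6 -0.829 lin [-0.0006 -0.0001  0.0002] yaw -1.0895357368846392 F [-0.08 -0.34  0.31] T [-0.196  0.038  0.364] op 0.0136
```

Torque climbed to 0.36 N m at 1.09 rad from the start, so that is the stop. I'll ease back a little into the play, release and go to the handle.

Call:
carry_out --increments '[{"linear": [0, 0, 0], "yaw": -0.02}, {"linear": [0, 0, 0], "yaw": -0.05}, {"linear": [0, 0, 0], "yaw": -0.05}]'

```text
t: 20.52
tool_pos: [0.5864, -0.1048, 0.0744]
orientation: [-1.442, 0.743, -0.743]
force: [-0.1, -1.3, 0.2]
opening: 0.0133
```

Call:
carry_out --increments '[{"linear": [0, 0, 0], "yaw": 0}, {"linear": [0, 0, 0], "yaw": 0}, {"linear": [0, 0, 0], "yaw": 0}, {"linear": [0, -0.02, 0], "yaw": 0}, {"linear": [0, -0.06, 0], "yaw": 0}]' --gripper 0.4

```text
t: 21.15
tool_pos: [0.585, -0.1043, 0.1342]
orientation: [-1.443, 0.746, -0.741]
force: [0.5, 0.1, 0.2]
opening: 0.0375
```

```bash
python3 - <<'E'
from h import *
goto(.4778,-.0245,.135,-84.6)
E
```

```text
t 21.15 pos [ 0.585  -0.1043  0.1342] xang -54.58 q6 -0.879 lin [-0.1272 -0.0005 -0.0411] yaw 0.5239877129051613 F [0.51 0.15 0.19] T [-0.079  0.024 -0.002] op 0.0375
```

Call:
carry_out --increments '[{"linear": [-0.035, 0, -0.012], "yaw": 0.13}, {"linear": [-0.075, 0, -0.024], "yaw": 0.26}, {"linear": [-0.11, 0, -0.036], "yaw": 0.39}, {"linear": [-0.127, 0, -0.041], "yaw": 0.524}, {"linear": [-0.127, 0, -0.041], "yaw": 0.524}]'

```text
t: 21.78
tool_pos: [0.4783, -0.0241, 0.1362]
orientation: [-1.255, 1.139, -1.138]
force: [0.5, 0.6, 0.5]
opening: 0.0372
```

```bash
python3 - <<'E'
from h import *
goto(.4778,-.0245,.082,-84.6)
cv2.imwrite('pics/w9.png',robot.read_camera('wrist'))
E
```

```text
t 21.77 pos [ 0.4783 -0.0241  0.1362] xang -84.49 q6 -0.252 lin [ 0.0003  0.0542 -0.0004] yaw 0.0018593555536508574 F [0.47 0.58 0.52] T [-0.006  0.073  0.019] op 0.0372
```

View pics/w9.png

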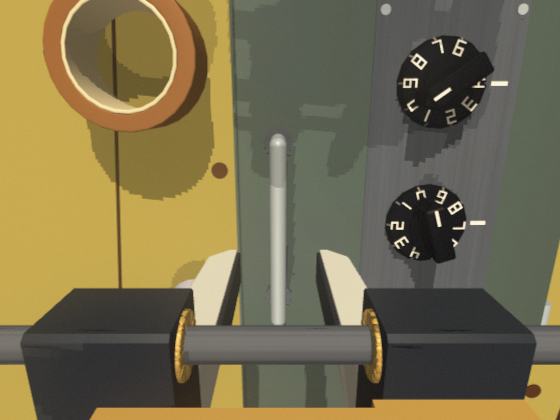

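```bash
python3 - <<'E'
from h import *
im=cv2.imread('pics/w9.png')
cv2.imwrite('pics/w9c.png',cv2.resize(im[20:280,370:520],None,fx=2.3,fy=2.3,interpolation=cv2.INTER_CUBIC))
im=cv2.imread('pics/w8.png')
cv2.imwrite('pics/w8c.png',cv2.resize(im[160:290,240:500],None,fx=3,fy=3,interpolation=cv2.INTER_CUBIC))
E
```

```text
(no output)
```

View pics/w9c.png

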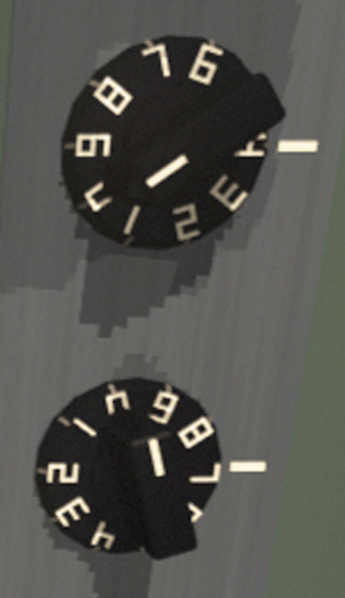

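View pics/w8c.png

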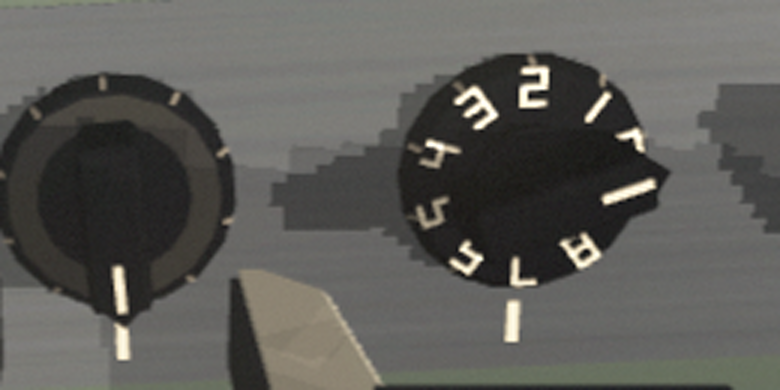

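Zoomed in, the tick of 4 and the tick of 7 both line up with their index lines. The handle bar at column 278 is centred between the fingers. Descending onto it.

Call:
carry_out --increments '[{"linear": [0, 0.015, 0], "yaw": 0}, {"linear": [0, 0.03, 0], "yaw": 0}, {"linear": [0, 0.044, 0], "yaw": 0}, {"linear": [0, 0.054, 0], "yaw": 0}, {"linear": [0, 0.054, 0], "yaw": 0}]'

```text
t: 22.45
tool_pos: [0.4778, -0.0246, 0.0807]
orientation: [-1.257, 1.139, -1.136]
force: [-0.3, -0.4, 0.1]
opening: 0.0372
```

Call:
carry_out --increments '[{"linear": [0, 0, 0], "yaw": 0}, {"linear": [0, 0, 0], "yaw": 0}, {"linear": [0, 0, 0], "yaw": 0}, {"linear": [0, 0, 0], "yaw": 0}, {"linear": [0, 0, 0], "yaw": 0}]' --gripper 0.0 --newtons 30

```text
t: 23.08
tool_pos: [0.4779, -0.0247, 0.0811]
orientation: [-1.257, 1.139, -1.136]
force: [-3.3, -0.4, 4.8]
opening: 0.009
```

```bash
python3 - <<'E'
from h import *
goto(.4778,-.0245,.082,-84.6)
E
```

```text
t 23.07 pos [ 0.4779 -0.0247  0.0811] xang -84.39 q6 -0.255 lin [-0.0002 -0.0009 -0.0001] yaw 0.0036157155554127508 F [-3.3  -0.42  4.79] T [-0.102  0.585 -0.019] op 0.009
```

Call:
carry_out --increments '[{"linear": [0, -0.001, 0], "yaw": 0}, {"linear": [0, -0.002, 0], "yaw": 0}, {"linear": [0, -0.003, 0.0005], "yaw": 0}, {"linear": [0, -0.003, 0.0005], "yaw": 0}]'

```text
t: 23.58
tool_pos: [0.4782, -0.0246, 0.0832]
orientation: [-1.258, 1.139, -1.136]
force: [4.8, -0.8, -10.1]
opening: 0.0086
```

Call:
carry_out --increments '[{"linear": [0, -0.001, 0], "yaw": 0}, {"linear": [0, -0.002, 0.0003], "yaw": 0}, {"linear": [0, -0.002, 0.0003], "yaw": 0}]'

```text
t: 23.95
tool_pos: [0.4785, -0.0246, 0.0845]
orientation: [-1.258, 1.14, -1.135]
force: [4.5, -1.3, -9.0]
opening: 0.0091
```

Call:
carry_out --increments '[{"linear": [0, -0.001, 0], "yaw": 0}, {"linear": [0, -0.002, 0.0003], "yaw": 0}, {"linear": [0, -0.002, 0.0003], "yaw": 0}]'

```text
t: 24.32
tool_pos: [0.4787, -0.0246, 0.0859]
orientation: [-1.258, 1.14, -1.135]
force: [4.4, -1.0, -10.6]
opening: 0.0089
```

Call:
carry_out --increments '[{"linear": [0, -0.001, 0], "yaw": 0}, {"linear": [0, -0.002, 0.0003], "yaw": 0}, {"linear": [0, -0.003, 0.0005], "yaw": 0}]'

```text
t: 24.7
tool_pos: [0.4792, -0.0245, 0.0881]
orientation: [-1.258, 1.14, -1.135]
force: [6.9, -0.8, -11.3]
opening: 0.0088
```

```bash
python3 - <<'E'
from h import *
s=robot.read_state();print(s['force'],s['tool_pos'])
# arc plan in tool axes
R=Ro.from_rotvec(s['orientation']).as_matrix()
ex=np.array([np.cos(.094),np.sin(.094),0]);ez=np.array([0,0,1.])
f=lambda th: ex*(-.195*np.cos(th)+.038*np.sin(th))+ez*(.195*np.sin(th)+.038*np.cos(th))
p0=np.array([.4779,-.0247,.0811])
for d in range(2,78,4):
    th=np.radians(d); print(d,(R.T@(p0+f(th)-f(0)-s['tool_pos'])).round(4), (p0+f(th)-f(0)).round(3))
E
```

```text
[  6.87754657  -0.84744908 -11.29066644] [ 0.47924855 -0.02451588  0.08811932]
2 [0.0001 0.0002 0.0001] [ 0.479 -0.025  0.088]
6 [ 0.0001 -0.0132  0.0036] [ 0.483 -0.024  0.101]
10 [ 0.0001 -0.0263  0.0081] [ 0.487 -0.024  0.114]
14 [ 0.0001 -0.0391  0.0135] [ 0.493 -0.023  0.127]
18 [ 0.0002 -0.0515  0.0197] [ 0.499 -0.023  0.139]
22 [ 0.0002 -0.0634  0.0268] [ 0.506 -0.022  0.151]
26 [ 0.0002 -0.0748  0.0347] [ 0.514 -0.021  0.163]
30 [ 0.0003 -0.0856  0.0434] [ 0.523 -0.02   0.174]
34 [ 0.0003 -0.0958  0.0528] [ 0.532 -0.02   0.184]
38 [ 0.0003 -0.1053  0.0629] [ 0.542 -0.019  0.193]
42 [ 0.0004 -0.114   0.0736] [ 0.553 -0.018  0.202]
46 [ 0.0004 -0.122   0.085 ] [ 0.564 -0.017  0.21 ]
50 [ 0.0005 -0.1292  0.0968] [ 0.576 -0.015  0.217]
54 [ 0.0005 -0.1356  0.1092] [ 0.589 -0.014  0.223]
58 [ 0.0006 -0.141   0.1219] [ 0.601 -0.013  0.229]
62 [ 0.0006 -0.1456  0.135 ] [ 0.614 -0.012  0.233]
66 [ 0.0007 -0.1492  0.1484] [ 0.628 -0.011  0.237]
70 [ 0.0007 -0.1519  0.162 ] [ 0.641 -0.009  0.239]
74 [ 0.0008 -0.1537  0.1757] [ 0.655 -0.008  0.241]
```

The lid is free: 7 mm up at a steady 11 N, well past the 4 mm a locked lid allows. Following the arc.

Call:
carry_out --increments '[{"linear": [0, -0.007, 0.002], "yaw": 0}, {"linear": [0, -0.017, 0.005], "yaw": 0}, {"linear": [0, -0.029, 0.0092], "yaw": 0}, {"linear": [0, -0.041, 0.0143], "yaw": 0}, {"linear": [0, -0.0515, 0.0197], "yaw": 0}]'

```text
t: 25.32
tool_pos: [0.4984, -0.0226, 0.14]
orientation: [-1.259, 1.141, -1.134]
force: [-3.5, -3.0, -8.8]
opening: 0.0092
```

```bash
cat > arc.py <<'E'
from h import *
s=robot.read_state();print(s['t'],s['force'],s['tool_pos'],s['opening'],s['dq'].round(2))
R=Ro.from_rotvec(s['orientation']).as_matrix()
ex=np.array([np.cos(.094),np.sin(.094),0]);ez=np.array([0,0,1.])
f=lambda th: ex*(-.195*np.cos(th)+.038*np.sin(th))+ez*(.195*np.sin(th)+.038*np.cos(th))
p0=np.array([.4779,-.0247,.0811])
v=s['tool_pos']-p0+f(0); print('theta',np.degrees(np.arctan2(v[2],-v@ex)-np.arctan2(.038,.195)),'r',np.hypot(v[2],v@ex),np.hypot(.195,.038))
for d in range(18,78,4):
    th=np.radians(d); print(d,(R.T@(p0+f(th)-f(0)-s['tool_pos'])).round(4))
E
python3 arc.py
```

```text
25.325 [-3.52727033 -2.96746758 -8.77910159] [ 0.49844328 -0.02264416  0.14000916] 0.00919889321661333 [ 0.02  0.06 -0.21 -0.    0.15  0.02]
theta 18.03891615644864 r 0.1994764666843703 0.19866806487203725
18 [0.0001 0.0005 0.0006]
22 [ 0.0002 -0.0114  0.0077]
26 [ 0.0002 -0.0228  0.0156]
30 [ 0.0002 -0.0337  0.0243]
34 [ 0.0003 -0.0439  0.0336]
38 [ 0.0003 -0.0534  0.0437]
42 [ 0.0003 -0.0622  0.0545]
46 [ 0.0004 -0.0702  0.0658]
50 [ 0.0004 -0.0774  0.0776]
54 [ 0.0005 -0.0838  0.0899]
58 [ 0.0005 -0.0893  0.1027]
62 [ 0.0006 -0.0939  0.1157]
66 [ 0.0006 -0.0975  0.1291]
70 [ 0.0007 -0.1003  0.1427]
74 [ 0.0007 -0.1021  0.1565]
```

Call:
carry_out --increments '[{"linear": [0, -0.0114, 0.0077], "yaw": 0}, {"linear": [0, -0.0228, 0.0156], "yaw": 0}, {"linear": [0, -0.0337, 0.0243], "yaw": 0}, {"linear": [0, -0.0439, 0.0336], "yaw": 0}, {"linear": [0, -0.0534, 0.0437], "yaw": 0}]'

```text
t: 25.95
tool_pos: [0.5405, -0.0186, 0.1946]
orientation: [-1.263, 1.145, -1.133]
force: [-13.5, -3.3, 2.8]
opening: 0.0087
```

```bash
python3 arc.py
```

```text
25.95 [-13.46863391  -3.34612846   2.78863692] [ 0.54053853 -0.01855309  0.1946082 ] 0.008703641080642014 [ 0.03  0.18 -0.32  0.    0.13  0.03]
theta 37.896065013700266 r 0.20098470662847204 0.19866806487203725
18 [ 0.0001  0.0556 -0.041 ]
22 [ 0.0001  0.0436 -0.034 ]
26 [ 0.0001  0.0322 -0.0262]
30 [ 0.0002  0.0213 -0.0176]
34 [ 0.0002  0.0111 -0.0082]
38 [0.0002 0.0015 0.0018]
42 [ 0.0003 -0.0074  0.0125]
46 [ 0.0003 -0.0154  0.0238]
50 [ 0.0004 -0.0227  0.0356]
54 [ 0.0004 -0.0291  0.0479]
58 [ 0.0005 -0.0347  0.0606]
62 [ 0.0005 -0.0393  0.0736]
66 [ 0.0006 -0.0431  0.087 ]
70 [ 0.0006 -0.0459  0.1006]
74 [ 0.0007 -0.0477  0.1143]
```

Call:
carry_out --increments '[{"linear": [0, -0.0064, 0.011], "yaw": 0}, {"linear": [0, -0.0144, 0.022], "yaw": 0}, {"linear": [0, -0.0217, 0.0345], "yaw": 0}, {"linear": [0, -0.0281, 0.047], "yaw": 0}, {"linear": [0, -0.0337, 0.0597], "yaw": 0}]'

```text
t: 26.58
tool_pos: [0.6004, -0.013, 0.232]
orientation: [-1.263, 1.144, -1.134]
force: [-13.9, -2.3, 12.6]
opening: 0.0089
```

```bash
python3 arc.py; python3 - <<'E'
from h import *
cv2.imwrite('pics/s3.png',robot.read_camera('scene')); cv2.imwrite('pics/w10.png',robot.read_camera('wrist'))
E
```

```text
26.575 [-13.93300266  -2.284129    12.56575439] [ 0.60038093 -0.01296263  0.23199472] 0.008900646037947957 [ 0.03  0.26 -0.36  0.    0.09  0.03]
theta 58.11888300439416 r 0.2021365466763532 0.19866806487203725
18 [-0.0003  0.0935 -0.1008]
22 [-0.0002  0.0816 -0.0938]
26 [-0.0002  0.0701 -0.0859]
30 [-0.0002  0.0593 -0.0773]
34 [-0.0001  0.049  -0.068 ]
38 [-0.0001  0.0395 -0.0579]
42 [-0.      0.0307 -0.0472]
46 [ 0.      0.0226 -0.0359]
50 [ 0.0001  0.0153 -0.0241]
54 [ 0.0001  0.0089 -0.0118]
58 [0.0002 0.0034 0.0009]
62 [ 0.0002 -0.0013  0.014 ]
66 [ 0.0003 -0.005   0.0273]
70 [ 0.0003 -0.0078  0.0409]
74 [ 0.0004 -0.0096  0.0546]
```

View pics/s3.png

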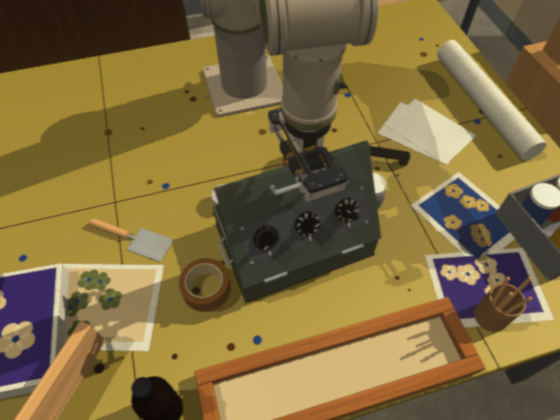

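View pics/w10.png

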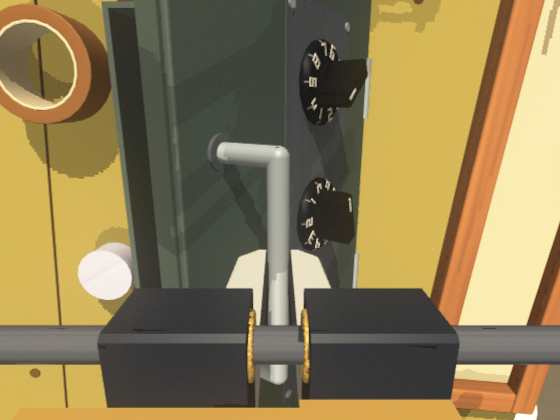

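Call:
carry_out --increments '[{"linear": [0, -0.004, 0.011], "yaw": 0}, {"linear": [0, -0.008, 0.023], "yaw": 0}, {"linear": [0, -0.01, 0.034], "yaw": 0}]'

```text
t: 27.05
tool_pos: [0.6354, -0.0096, 0.2427]
orientation: [-1.262, 1.143, -1.134]
force: [-6.6, -3.7, -0.3]
opening: 0.0092
```

```bash
python3 arc.py|head -3
```

```text
27.05 [-6.61341837 -3.65418803 -0.34394222] [ 0.63537908 -0.00963928  0.24268988] 0.009191643054951652 [ 0.03  0.23 -0.3  -0.    0.06  0.03]
theta 68.52540472632514 r 0.20295454621147263 0.19866806487203725
18 [-0.0004  0.1045 -0.1359]
```

Call:
carry_out --increments '[{"linear": [0, 0, 0.003], "yaw": 0}, {"linear": [0, 0, 0.003], "yaw": 0}]'

```text
t: 27.3
tool_pos: [0.6383, -0.0094, 0.2433]
orientation: [-1.263, 1.144, -1.134]
force: [-3.7, -2.9, -4.8]
opening: 0.0089
```

Call:
carry_out --increments '[{"linear": [0, 0, 0], "yaw": 0}, {"linear": [0, 0, 0], "yaw": 0}, {"linear": [0, 0, 0], "yaw": 0}]' --gripper 0.19

```text
t: 27.68
tool_pos: [0.639, -0.0092, 0.2445]
orientation: [-1.261, 1.142, -1.135]
force: [1.0, -0.1, 0.3]
opening: 0.0181
```

```bash
python3 arc.py|head -3;python3 - <<'E'
from h import *
cv2.imwrite('pics/w11.png',robot.read_camera('wrist'))
E
```

```text
27.675 [ 0.97230932 -0.12644082  0.31421143] [ 0.63895274 -0.00915678  0.24445014] 0.018121046684136288 [-0.    0.    0.01 -0.    0.   -0.  ]
theta 69.60997014046343 r 0.20406880175079936 0.19866806487203725
18 [-0.0003  0.1061 -0.1397]
```

View pics/w11.png

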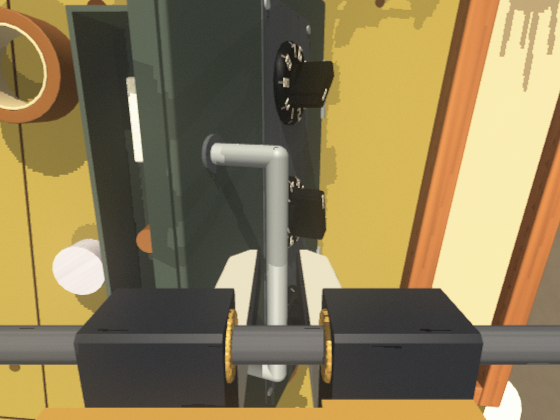

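Released with no residual force, and the bar lies between the fingers with a gap on each side. Rising straight up.

Call:
carry_out --increments '[{"linear": [0, -0.01, 0], "yaw": 0}, {"linear": [0, -0.025, 0], "yaw": 0}, {"linear": [0, -0.045, 0], "yaw": 0}, {"linear": [0, -0.07, 0], "yaw": 0}, {"linear": [0, -0.1, 0], "yaw": 0}]'

```text
t: 28.35
tool_pos: [0.6396, -0.0089, 0.3462]
orientation: [-1.261, 1.142, -1.135]
force: [0.5, -1.2, 0.7]
opening: 0.0175
```

```bash
python3 - <<'E'
from h import *
goto(.639,-.009,.35)
cv2.imwrite('pics/w12.png',robot.read_camera('wrist'));cv2.imwrite('pics/s4.png',robot.read_camera('scene'))
E
```

```text
t 28.35 pos [ 0.6396 -0.0089  0.3462] xang -84.43 q6 -0.19 lin [ 0.     -0.0038 -0.0006] yaw None F [ 0.49 -1.16  0.69] T [-0.056 -0.001 -0.045] op 0.0175
```

View pics/w12.png

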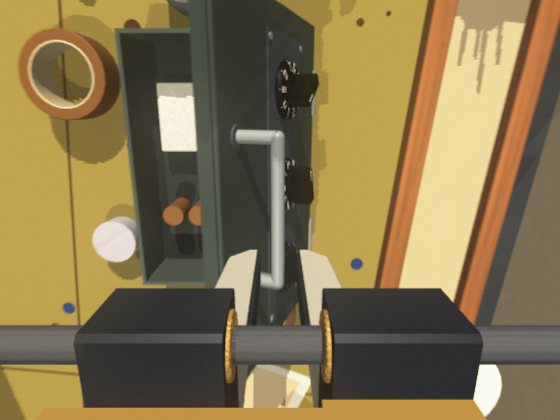

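View pics/s4.png

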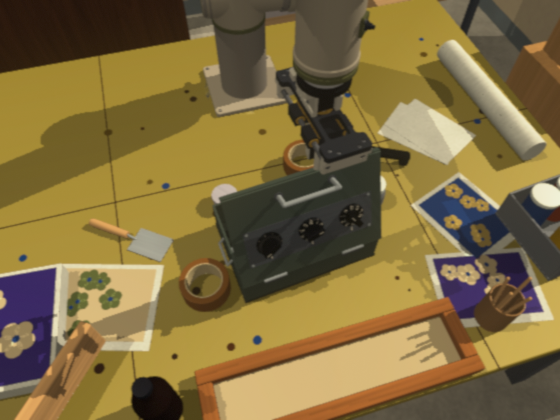

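```bash
python3 - <<'E'
from h import *
w=robot.camera_params('wrist');sc=robot.camera_params('scene')
def PM(p):
    f=K(p);return np.array([[f,0,p['cx']],[0,f,p['cy']],[0,0,1]])@np.c_[p['R'],p['t']]
a=np.array([[278,137],[276,282.]]).T;b=np.array([[338,184.],[281,203]]).T
X=cv2.triangulatePoints(PM(w),PM(sc),a,b);X=(X[:3]/X[3]).T;print(X,np.linalg.norm(X[0]-X[1]))
ex=np.array([np.cos(.094),np.sin(.094),0]);H=np.array([.4778,-.0245,.123])+.195*ex;H[2]=.085
v=X.mean(0)-H;print('lid deg',np.degrees(np.arctan2(v[2],-v@ex)-np.arctan2(.038,.195)),np.hypot(v[2],v@ex))
s=robot.read_state();print(s['t'],s['force'])
E
```

```text
[[ 0.6359446   0.04424527  0.29188858]
 [ 0.644463   -0.0674464   0.28674891]] 0.11213388616476759
lid deg 70.0435971395167 0.206825318966325
28.45 [ 0.4405364  -0.61010005  0.57947837]
```

```bash
python3 - <<'E'
from h import *
im=cv2.imread('pics/s4.png'); cv2.imwrite('pics/s4c.png',cv2.resize(im[150:300,200:400],None,fx=4,fy=4,interpolation=cv2.INTER_CUBIC))
E
```

```text
(no output)
```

View pics/s4c.png

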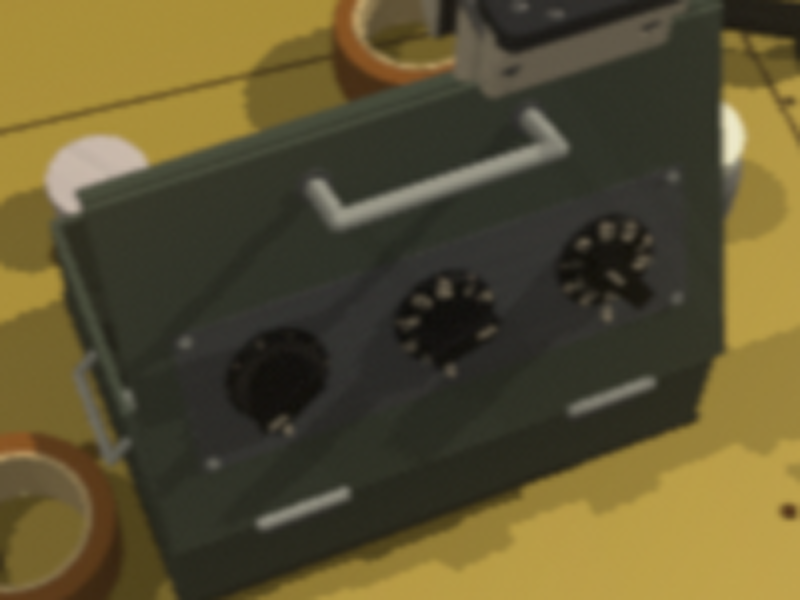

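```bash
python3 - <<'E'
from h import *
sc=robot.camera_params('scene');im=cv2.imread('pics/s4.png')
th=np.radians(70);ex=np.array([np.cos(.094),np.sin(.094),0]);ey=np.array([-np.sin(.094),np.cos(.094),0]);ez=np.array([0,0,1.])
H=np.array([.4778,-.0245,0])+.195*ex;H[2]=.085
u=-np.cos(th)*ex+np.sin(th)*ez; n=np.sin(th)*ex+np.cos(th)*ez
def P(fwd,y,h): return proj(sc,H+u*fwd+ey*y+n*h)
# patch: fwd 30..160, y -150..150, at skirt top h=.012
src=np.float32([P(a,b,.012) for a,b in [(.03,.15),(.03,-.15),(.16,-.15),(.16,.15)]])
# index side (hinge) up
dst=np.float32([[0,0],[780,0],[780,338],[0,338]])
cv2.imwrite('pics/rect.png',cv2.warpPerspective(im,cv2.getPerspectiveTransform(src,dst),(780,338),flags=cv2.INTER_CUBIC))
E
```

```text
(no output)
```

View pics/rect.png

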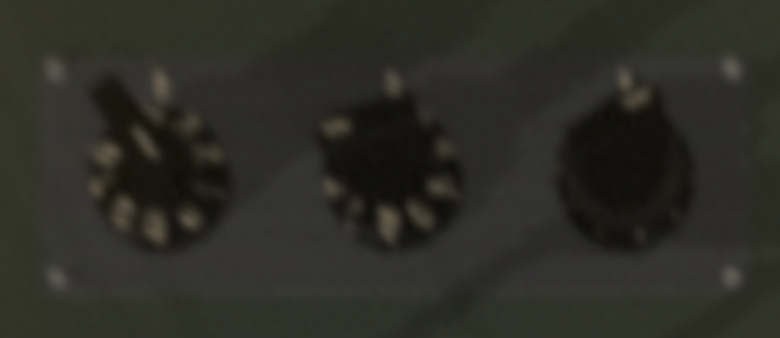

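In the lid-plane view, a figure sits straight opposite the index on both dials, (155,225) on the left and (390,225) on the middle. That means 4 and 7 are still set. Handing in.

```bash
python3 - <<'E'
from plant import robot
print(robot.close_job()); s=robot.read_state(); print(s['t'],s['force'])
E
```

```text
the job is handed in; nothing more can be done
None
the job is handed in; nothing more can be done
```

The chest is open and the job is handed in at about 28.5 s of the 72 s allowed; no verdict was reported. The left dial is on 4 and the middle on 7. I turned the right dial clockwise to its stop, which came 1.09 rad from the start. The torque peaked at 0.36 N m, and I eased back about 0.05 rad before letting go. The lid then rose at about 10 N and stands by itself.

**Last checks:**
- **Lid angle:** triangulating the handle in two views gave about 70 degrees.
- **Left and middle dials:** both read correctly just before the lift. They still looked right in the coarse view of the open lid.
- **Arm:** it was clear of everything at hand-in, with force readings near zero.
- **Bystanders:** they look unmoved in the pictures, but I did not measure them.

**What disagreed:**
- **Fingertip position:** the tips stood about 28 mm behind the reported TCP, not 8 mm ahead as given. My first grip on the left dial closed in the air above its bar.
- **Contact force:** I found the true tip height by touching down on the left dial's bar, which read about 27 N at the wrist. That is near the 30 N limit between lid and chest, and I could not measure that contact itself.
- **Handle lift:** partway up the arc I saw up to about 19 N sideways and upward at the handle, and the tool ran up to 5 mm outside the planned arc. The wrist force stayed far below its limit.
- **Right dial:** in the last blurred view its white line seems nearer the index than I left it. The lid had already opened, so I left it alone.

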